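Turn the rapid-test trays for reading

ROBOT

A 6-joint arm with a two-finger parallel gripper is mounted at the origin on a cart in front of the work surface, level with it; the furniture and walls round the work are solid. World frame = base frame: x ahead of the robot, y to its left, z up, the work surface at z = 0. Lengths are in m, angles in degrees, forces in N, time in s.
With the tool pointing down it reaches from about 0.4 to 0.825 m from the base axis. Payload 7 kg.
Tool frame: the origin (TCP) lies between the finger pads; the fingertips stand 22 mm ahead of it and the grasp point (between the pads) lies 3 mm ahead of it; z points along the fingers, y is the direction in which the jaws open and shut (so a half turn about z gives the same grasp; the last joint's range is limited). The gripper opens to 88 mm and grips with 3 to 60 N. Pads are 19 mm wide; open, the fingers measure 130 mm over their backs; the gripper's body (78 mm by 193 mm) begins 47 mm behind the grasp point.
Start: joints at [-60.441, 20.546, 0.682, 0, -70.136, -16.507], TCP at [0.152, -0.658, 0.221] pointing down, gripper open.
Joint ranges: [-176.03, 176.03], [-82.01, 121.73], [-58.28, 71.71], [-173.87, 95.51], [-174.79, -0.11], [-173.66, 173.66]. Speed limits (degrees/s): [136.94, 136.94, 172.46, 180, 180, 180].

INTERFACE

Orientations are given as [roll, pitch, yaw] about the fixed x, y, z axes, in that order (R = Rz(yaw) Ry(pitch) Rx(roll)).
In Python, from plant import telemetry, cams, r gives the robot as it stands.
- The arm moves only by the tool carry_out, never from a script. Its argument "commands" is one flat list of numbers, 5 for each row, row after row: the shift along the world's x, y, z as a fraction of full scale, then the turn about the world's z as a fraction of full scale, then the gripper's target within -1 to 1 (shut at 1, half-way at 0, fully open at -1). In form: [x, y, z, turn, claw, x, y, z, turn, claw, ...]. A call has 1 to 8 rows; each row shifts and turns the commanded pose from where the row before left it; what a row does not reach is not made up. Full scale, the value 1, is 0.04 m for a shift and 4 degrees for a turn. A row lasts 1/10 s, in which the tool goes at most 50 mm and 8.59 degrees, less where a joint would pass 70% of its speed; a pose out of reach is approached as far as the arm can. A call with a number of a shift or a turn outside -1 to 1 is refused whole. A call with a gripper value outside its range is refused whole. The fingers move at their own pace and stop on an object; "grip_force" is the grip in N (left out, the last holds). Time passes only in rows, so rows that do not move let the fingers close. It gives the time, the measured TCP pose, the force and the opening at its end, in the units of the state.
- telemetry.get_state(): the state, without advancing time (a new reading comes with each control period).
- cams.capture(name): name is "scene" or "top"; returns a dict with "frame" (400x640x3 uint8, red, green, blue), "camera_matrix" (3x3 intrinsics, pixels), "camera_from_world" (4x4, takes a point from world to camera coordinates). Camera axes: x right, y down, z forward; pixel columns grow to the right and rows downward; lengths in m; the calibration is good to about 2 mm. A picture is of the moment at which its call begins. There is no depth.
- r.close_job(): hands the job in, once; it reports no verdict.
The state is a dict: "time_s": time; "joints": joint angles; "qd": joint speeds; "joint_torque": joint torques, N m; "tcp_pos": TCP position; "eef_rot": TCP orientation; "contact_force": force on the tool from outside, world axes, zero at the start; "moment": the same for the moment, N m; "gripper_width": finger opening in m.
Only numpy, scipy, OpenCV 4.12 (cv2) and the standard library are available. Lean on these libraries where they do the work, as an engineer would, in place of code of your own. Each camera call takes 0.05 s, during which the arm holds its last target. There are 200 camera calls.

TASK

Get the rapid tests ready for the reader: slide every test tray out of its sleeve, turn it end for end and slide it back into the same sleeve, upright and fully home against the back stop, so that the half with the tests now sticks out. Also spin the knurled collar on the stand up its threaded rod until its top face is level with the pointer, where the reader head will rest. Leave the other things on the trolley where they are.

Things in the scene. Friction and masses are not known exactly. Their poses are not given: they have to be found in the camera images.
- sleeve_a: Fixed metal sleeve on a base plate 251 x 66 x 4 mm. Sleeve: 86 mm long, 56 wide, 41 high outside; inside 48 wide, 34 high above the plate, 80 deep to a black back stop. Plate runs on 165 mm before the mouth as an open landing. Flared side lips, 10 mm long, lead in (tips 54 mm apart). Origin: trolley top, under mid-mouth; x into the sleeve, z up; the landing spans x = -165 to 0 mm.
- tray_a: Grey tray of sleeve_a: open box 140 x 44 x 28 mm, walls 3 mm, about 150 g. One half holds two white test cassettes (fixed). Origin: centre of underside; x along it to the tests' end. Starts in the sleeve, tests inside, empty half sticking out 60 to 75 mm; slides freely. Fully home: origin 10 mm inside the mouth, 60 mm stick out. May be absent.
- tray_a_tests (a point): Middle of the outer face of the end wall at the tests' end of tray_a (70 mm from its middle, 14 mm above its underside).
- sleeve_b: Fixed metal sleeve on a base plate 251 x 66 x 4 mm. Sleeve: 86 mm long, 56 wide, 41 high outside; inside 48 wide, 34 high above the plate, 80 deep to a black back stop. Plate runs on 165 mm before the mouth as an open landing. Flared side lips, 10 mm long, lead in (tips 54 mm apart). Origin: trolley top, under mid-mouth; x into the sleeve, z up; the landing spans x = -165 to 0 mm.
- tray_b: Grey tray of sleeve_b: open box 140 x 44 x 28 mm, walls 3 mm, about 150 g. One half holds two white test cassettes (fixed). Origin: centre of underside; x along it to the tests' end. Starts in the sleeve, tests inside, empty half sticking out 60 to 75 mm; slides freely. Fully home: origin 10 mm inside the mouth, 60 mm stick out. May be absent.
- tray_b_tests (a point): Middle of the outer face of the end wall at the tests' end of tray_b (70 mm from its middle, 14 mm above its underside).
- sleeve_c: Fixed metal sleeve on a base plate 251 x 66 x 4 mm. Sleeve: 86 mm long, 56 wide, 41 high outside; inside 48 wide, 34 high above the plate, 80 deep to a black back stop. Plate runs on 165 mm before the mouth as an open landing. Flared side lips, 10 mm long, lead in (tips 54 mm apart). Origin: trolley top, under mid-mouth; x into the sleeve, z up; the landing spans x = -165 to 0 mm.
- tray_c: Grey tray of sleeve_c: open box 140 x 44 x 28 mm, walls 3 mm, about 150 g. One half holds two white test cassettes (fixed). Origin: centre of underside; x along it to the tests' end. Starts in the sleeve, tests inside, empty half sticking out 60 to 75 mm; slides freely. Fully home: origin 10 mm inside the mouth, 60 mm stick out. May be absent.
- tray_c_tests (a point): Middle of the outer face of the end wall at the tests' end of tray_c (70 mm from its middle, 14 mm above its underside).
- stand: Fixed reader stand: grey base plate 10 mm thick (x = -38 to 102, y = -38 to 38 mm), upright threaded steel rod 16 mm thick, its top 94 mm above the trolley, and, 86 mm behind it in +x, a flat aluminium gauge post 96 mm high (16 mm wide) that carries the pointer. Origin: trolley top on the rod axis; x to the gauge post, z up.
- collar_top (a point): Centre of the top face of the dark knurled steel collar on the rod (43 mm in diameter, 18 mm high; the collar lies below this point). Axes turn with the collar, z up. It starts 9 to 26 mm below the pointer.
- collar (a joint): Turn of the collar (rad), growing counter-clockwise seen from above. Right-hand thread: counter-clockwise raises it, 24 mm a turn (3.82 mm per rad); it stays where left; about 0.03 N m turns it. It rises while it turns: follow it with the gripper. Range -0.3 to 8.7.
- pointer_tip (a point): Free end of the steel pointer on the gauge post, 55 mm behind the rod's axis, pointing at the rod, 2.5 mm thick; this point is at mid-thickness, its z is the wanted height of the collar's top face. It is clamped; its height differs from start to start.
- spray_bottle: Bystander, not to be disturbed: white spray bottle, 262 mm tall, 110 x 123 mm; loose. Origin: centre of its underside.
- vial_tray: Bystander, not to be disturbed: tray of small vials, 77 x 103 mm, 54 mm high; loose. Origin: centre of its underside.
- box_teal: Bystander, not to be disturbed: medicine carton, 40 x 68 mm, 74 mm high; loose. Origin: centre of its underside.
- cotton_buds: Bystander, not to be disturbed: open tub of cotton buds, 77 mm wide, 80 mm high; loose. Origin: centre of its underside.
- aerosol: Bystander, not to be disturbed: spray can, 55 mm thick, 190 mm tall; loose. Origin: centre of its underside.
- box_green: Bystander, not to be disturbed: medicine carton, 36 x 68 mm, 64 mm high; loose. Origin: centre of its underside.
- syringe_b: Bystander, not to be disturbed: syringe, 26 x 160 mm, 17 mm high, lying; loose. Origin: centre of its underside.
- syringe_a: Bystander, not to be disturbed: syringe, 26 x 160 mm, 17 mm high, lying; loose. Origin: centre of its underside.

How it is judged (in metres and radians):
At the end, for the whole second after the job is handed in: Every tray that is present lies upright in its own sleeve with the tests' end sticking out, within 5 mm of the back stop and at rest; the collar's top face is within 3 mm of the pointer's height (x of tray_a in the frame of sleeve_a above 0.005 m and x of tray_a_tests in the frame of sleeve_a below -0.045 m and y of tray_a in the frame of sleeve_a between -0.008 and 0.008 m and height (world z) of each of tray_a, tray_b, tray_c below 0.012 m and angle between each of tray_a, tray_b, tray_c's own z axis and vertical below 0.15 rad and linear speed of each of tray_a, tray_b, tray_c below 0.01 m/s and x of tray_b in the frame of sleeve_b above 0.005 m and x of tray_b_tests in the frame of sleeve_b below -0.045 m and y of tray_b in the frame of sleeve_b between -0.008 and 0.008 m and x of tray_c in the frame of sleeve_c above 0.005 m and x of tray_c_tests in the frame of sleeve_c below -0.045 m and y of tray_c in the frame of sleeve_c between -0.008 and 0.008 m and z of collar_top in the frame of pointer_tip between -0.003 and 0.003 m); the robot touches nothing.
It fails at once if a bystander is pushed more than 4 cm or knocked over (distance of any of spray_bottle, vial_tray, box_teal, cotton_buds, aerosol, box_green, syringe_b, syringe_a from where it was at the start of the episode above 0.04 m or angle between any of spray_bottle, vial_tray, box_teal, cotton_buds, aerosol, box_green's own z axis and vertical above 0.7 rad).
Of tray_a, tray_b, tray_c only 2 to 3 are there at a start; the rules pass over those that are not, and their reading is None.
At some moment in a run one of tray_a, tray_b, tray_c may be knocked a few centimetres aside while the robot is not near it.
Once in a run the grip may slacken for a moment while it holds something.
It also fails if it takes over 210 s, if anything falls off the work surface, if the arm or the gripper's body presses on something with over 40 N, if the wrist force passes 120 N, or if a joint passes its speed limit or range.

## Working session

There is one attempt and no reset: what is moved stays moved. The work goes in short steps, Python scripts to look and compute and a tool call to move; the robot and the scene stay as the last step left them, time stands still between calls to the robot, and variables do not carry over. Pictures are saved under pics/ and viewed, about 12 in all and at most 16, crops included, and the job is handed in when it is done.

Besides the shell and the picture viewer there is one more tool, called after "Emit:" by a JSON object that holds its "api" and its "payload", one argument or row to a line. carry_out: Moves the arm, as the interface text tells. Shift numbers are shares of 0.04 m and turn numbers shares of 4 degrees, none past 1 either way. Its arguments: {"type":"object","properties":{"commands":{"type":"array"},"grip_force":{"type":"number"}},"required":["commands"]}

```bash
ls; mkdir -p pics
python3 - <<'E'
from plant import telemetry,cams,r
import cv2
print(telemetry.get_state())
for n in("scene","top"):
    c=cams.capture(n); cv2.imwrite(f"pics/{n}0.png",c["frame"][:,:,::-1]); print(c["camera_matrix"],c["camera_from_world"])
E
```

```text
pics
{'time_s': 0.0, 'joints': array([-6.04429291e+01,  2.05919356e+01,  6.34593113e-01, -2.10915213e-02,
       -7.01365461e+01, -1.65048517e+01]), 'qd': array([-0.02193006,  0.09441118, -0.00930824, -0.04758124,  0.00674728,
       -0.00153546]), 'joint_torque': array([ 6.10137395e-04, -5.82725322e+01,  2.93051791e+01,  6.99672371e+00,
        7.16711045e-03, -1.24096709e-04]), 'tcp_pos': array([ 0.15228425, -0.65708585,  0.22052022]), 'eef_rot': array([ 1.79904347e+02, -7.66572310e-03, -1.66954957e+02]), 'contact_force': array([0.33802821, 0.50278378, 0.63621661]), 'moment': array([ 0.02543041, -0.04854246,  0.00569058]), 'gripper_width': 0.08737882090807537}
[[388.48476127   0.         312.31562807]
 [  0.         388.48476127 196.86159197]
 [  0.           0.           1.        ]] [[-0.55535643 -0.83149461  0.01399829  0.33065572]
 [-0.58186658  0.37649325 -0.72089119  0.38915822]
 [ 0.59414688 -0.4084967  -0.69290687  0.84475296]
 [ 0.          0.          0.          1.        ]]
[[391.64382737   0.         327.45912108]
 [  0.         391.64382737 199.778203  ]
 [  0.           0.           1.        ]] [[ 2.30774903e-02 -9.99730771e-01  2.41128704e-03 -2.58159379e-02]
 [-9.90422500e-01 -2.31909053e-02 -1.36108243e-01  6.06930091e-01]
 [ 1.36127519e-01  7.52843730e-04 -9.90691037e-01  1.07850140e+00]
 [ 0.00000000e+00  0.00000000e+00  0.00000000e+00  1.00000000e+00]]
```

View pics/scene0.png

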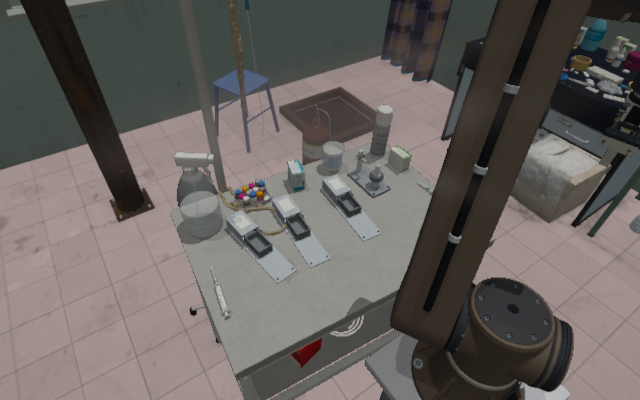

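View pics/top0.png

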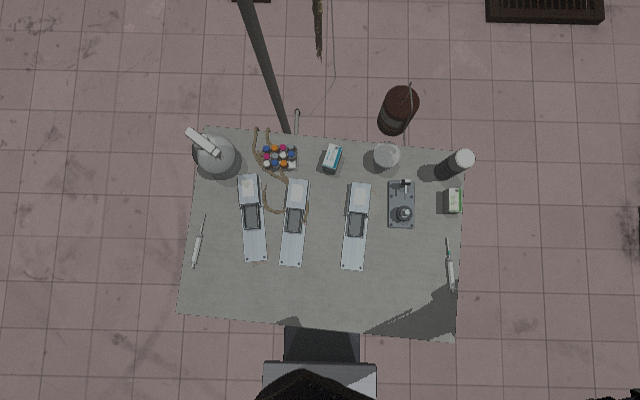

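Three sleeves, each holding a tray, near top-camera columns 250, 295 and 355. The stand is near (402, 205). I'll enlarge both views.

Run:
```python
import cv2
a=cv2.imread("pics/top0.png")[160:275,230:420]; cv2.imwrite("pics/c1.png",cv2.resize(a,None,fx=4.2,fy=4.2,interpolation=cv2.INTER_CUBIC))
a=cv2.imread("pics/scene0.png")[130:210,320:420]; cv2.imwrite("pics/c2.png",cv2.resize(a,None,fx=7,fy=7,interpolation=cv2.INTER_CUBIC))
```

```text
(no output)
```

View pics/c1.png

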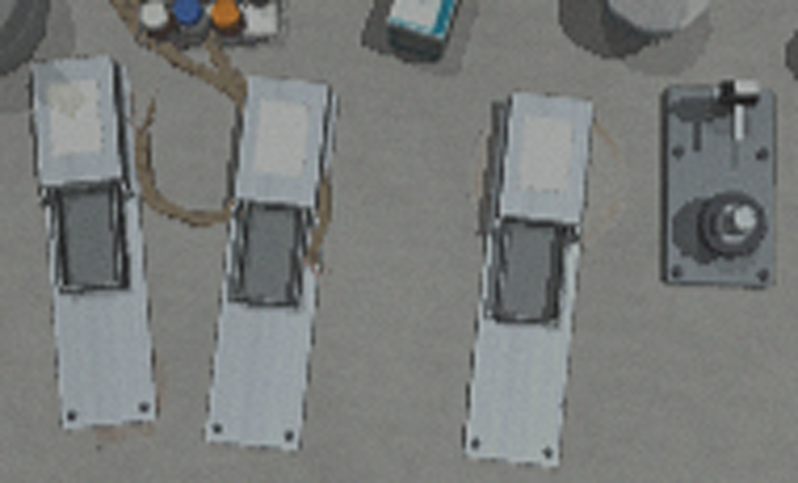

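View pics/c2.png

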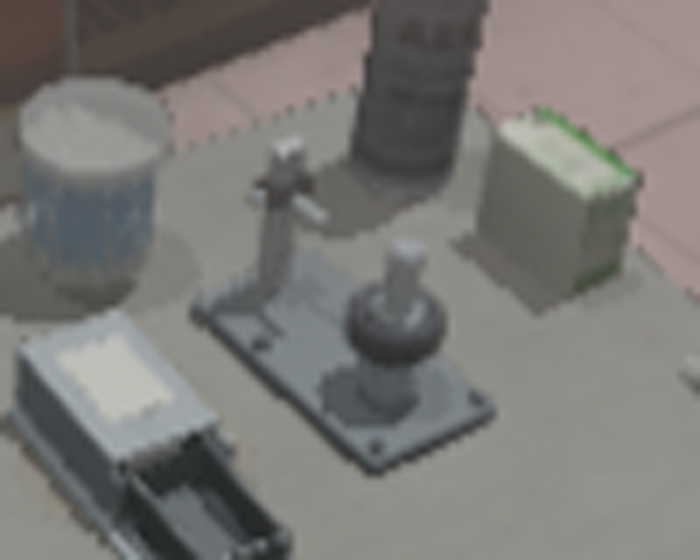

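```bash
cat > h.py <<'E'
import numpy as np, cv2, json
from scipy.optimize import least_squares
CAM={"top":(np.array([[391.64382737,0,327.45912108],[0,391.64382737,199.778203],[0,0,1]]),
 np.array([[2.30774903e-02,-9.99730771e-01,2.41128704e-03,-2.58159379e-02],[-9.90422500e-01,-2.31909053e-02,-1.36108243e-01,6.06930091e-01],[1.36127519e-01,7.52843730e-04,-9.90691037e-01,1.07850140]])),
 "scene":(np.array([[388.48476127,0,312.31562807],[0,388.48476127,196.86159197],[0,0,1]]),
 np.array([[-0.55535643,-0.83149461,0.01399829,0.33065572],[-0.58186658,0.37649325,-0.72089119,0.38915822],[0.59414688,-0.4084967,-0.69290687,0.84475296]]))}
def proj(n,P):
    K,T=CAM[n]; p=K@(T[:,:3]@np.atleast_2d(P).T+T[:,3:]); return (p[:2]/p[2]).T
def ray(n,uv,z):
    K,T=CAM[n]; C=-T[:,:3].T@T[:,3]; d=T[:,:3].T@np.linalg.inv(K)@np.array([*uv,1]); return C+d*(z-C[2])/d[2]
def place(q,L):
    c,s=np.cos(q[2]),np.sin(q[2]); L=np.array(L,float)
    return np.c_[q[0]+c*L[:,0]-s*L[:,1],q[1]+s*L[:,0]+c*L[:,1],L[:,2]]
def fit(n,L,uv,q0=(0.6,0,0)):
    s=least_squares(lambda q:(proj(n,place(q,L))-uv).ravel(),q0); return s.x,np.sqrt((s.fun**2).mean())
def inv(q,p):
    c,s=np.cos(q[2]),np.sin(q[2]); d=np.array(p[:2])-q[:2]; return c*d[0]+s*d[1],-s*d[0]+c*d[1]
E
python3 - <<'E'
from h import *
f=lambda a:np.array(a)/4.2+[230,160]-0.38
L=[(-.165,.033,.004),(-.165,-.033,.004),(.086,.028,.041),(.086,-.028,.041),(0,-.028,.041),(0,.028,.041)]
S={"L":[(66,428),(155,422),(33,62),(113,57),(130,180),(45,185)],"M":[(207,440),(298,448),(247,76),(330,84),(322,206),(236,200)],"R":[(465,455),(558,465),(512,93),(592,100),(578,222),(497,215)]}
T={"L":[(60,292),(128,288)],"M":[(230,302),(300,306)],"R":[(487,318),(557,325)]}
for k in S:
    q,e=fit("top",L,f(S[k])); print(k,q[:2].round(4),np.degrees(q[2]).round(2),"res",e.round(2),"tray end",[np.round(inv(q,ray("top",u,.032)),4) for u in f(T[k])])
LS=[(.102,.038,.01),(.102,-.038,.01),(-.038,-.038,.01),(-.038,.038,.01),(0,0,.094)]
q,e=fit("top",LS,f([(662,87),(776,89),(776,286),(662,284),(741,215)])); print("stand",q,np.degrees(q[2]),e)
g=lambda a:np.array(a)/7+[320,130]-0.43
for z in(.05,.06,.07,.08):print(z,"tip px",((proj("scene",place(q,[(.055,0,z)]))-[320,130]+.43)*7).round(0),"tipTop",((proj("top",place(q,[(.055,0,z)]))-[230,160]+.38)*4.2).round(0),
 "collar L/R/front/back",((proj("scene",np.c_[q[0]+.0215*np.cos(np.arange(0,6.2,1.57/2)),q[1]+.0215*np.sin(np.arange(0,6.2,1.57/2)),np.full(8,z)])-[320,130]+.43)*7).round(0).tolist())
E
```

```text
L [0.5928 0.2102] 6.83 res 0.61 tray end [array([-0.072 ,  0.0232]), array([-0.0737, -0.0229])]
M [0.5821 0.0792] -4.47 res 0.53 tray end [array([-0.0698,  0.0244]), array([-0.0677, -0.0232])]
R [ 0.5753 -0.0992] -4.9 res 0.36 tray end [array([-0.0702,  0.0277]), array([-0.0698, -0.02  ])]
stand [ 0.57323079 -0.22698149 -0.00272667] -0.15622665939258676 0.5109646705290204
0.05 tip px [[314. 262.]] tipTop [[730. 144.]] collar L/R/front/back [[360.0, 301.0], [343.0, 320.0], [354.0, 344.0], [387.0, 357.0], [421.0, 353.0], [438.0, 334.0], [426.0, 310.0], [394.0, 297.0]]
0.06 tip px [[317. 246.]] tipTop [[732. 142.]] collar L/R/front/back [[363.0, 285.0], [346.0, 304.0], [357.0, 327.0], [389.0, 341.0], [424.0, 336.0], [441.0, 317.0], [429.0, 294.0], [397.0, 281.0]]
0.07 tip px [[319. 229.]] tipTop [[735. 139.]] collar L/R/front/back [[365.0, 268.0], [348.0, 287.0], [359.0, 310.0], [392.0, 324.0], [427.0, 320.0], [444.0, 300.0], [432.0, 277.0], [400.0, 264.0]]
0.08 tip px [[321. 212.]] tipTop [[738. 137.]] collar L/R/front/back [[368.0, 251.0], [351.0, 270.0], [362.0, 293.0], [395.0, 307.0], [430.0, 302.0], [447.0, 283.0], [435.0, 260.0], [403.0, 247.0]]
```

Run:
```python
from h import *
a=cv2.imread("pics/top0.png")[130:220,380:480]; cv2.imwrite("pics/c3.png",cv2.resize(a,None,fx=7,fy=7,interpolation=cv2.INTER_CUBIC))
s=np.array([.5732,-.227]); g=lambda a:np.array(a)/7+[320,130]-0.43
p=ray("scene",g((405,187)),0); C=-CAM["scene"][1][:,:3].T@CAM["scene"][1][:,3]; d=(p-C)[:2]; d/=np.linalg.norm(d); c=p[:2]+.0275*d
print("aerosol",c,np.linalg.norm(c-s),np.degrees(np.arctan2(*(c-s)[::-1])))
t=ray("top",(461,158),.185); print(t)
```

```text
aerosol [ 0.71364387 -0.36830795] 0.1992295607428394 -45.175713231123304
[ 0.70218864 -0.34701146  0.185     ]
```

View pics/c3.png

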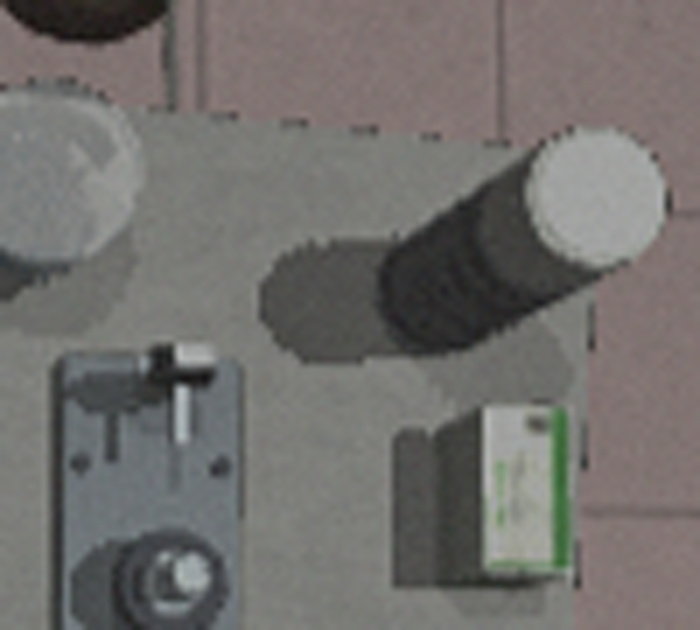

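Emit:
{"api": "carry_out", "payload": {
  "commands": [0.75, 0.75, 0, -0.7, -1, 0.75, 0.75, 0, -0.7, -1, 0.75, 0.75, 0, -0.7, -1, 0.75, 0.75, 0, -0.7, -1, 0.75, 0.75, 0, -0.7, -1, 0.75, 0.75, 0, -0.7, -1, 0.75, 0.75, 0, -0.7, -1, 0.75, 0.75, 0, -0.7, -1],
  "grip_force": 10
}}

```text
time_s: 0.9
tcp_pos: [0.3933, -0.416, 0.2213]
eef_rot: [180.0, -0.0, 170.5]
contact_force: [0.8, -0.1, 0.7]
gripper_width: 0.0877
```

Emit:
{"api": "carry_out", "payload": {
  "commands": [0.75, 0.75, 0, 0, -1, 0.75, 0.75, 0, 0, -1, 0.75, 0.75, 0, 0, -1, 0.75, 0.75, 0, 0, -1, 0.75, 0.75, 0, 0, -1, 0.75, 0.75, 0, 0, -1, 0, 0.25, 0, 0, -1, 0, 0, 0, 0, -1]
}}

```text
time_s: 1.7
tcp_pos: [0.5727, -0.2258, 0.2207]
eef_rot: [180.0, -0.1, 170.8]
contact_force: [-0.6, 0.2, -0.3]
gripper_width: 0.0877
```

Emit:
{"api": "carry_out", "payload": {
  "commands": [0, 0, -0.8, 0, -1, 0, 0, -0.8, 0, -1, 0, 0, -0.8, 0, -1, 0, 0, -0.8, 0, -1, 0, 0, -0.6, 0, -1, 0, 0, -0.2, 0, -1, 0, 0, 0, 0, -1]
}}

```text
time_s: 2.4
tcp_pos: [0.5713, -0.2282, 0.0606]
eef_rot: [-180.0, -0.1, 170.6]
contact_force: [0.2, -0.1, 1.0]
gripper_width: 0.0877
```

Emit:
{"api": "carry_out", "payload": {
  "commands": [0, 0, 0, 0, 1, 0, 0, 0, 0, 1, 0, 0, 0, 0, 1, 0, 0, 0, 0, 1, 0, 0, 0, 0, 1, 0, 0, 0, 0, 1],
  "grip_force": 15
}}

```text
time_s: 3.0
tcp_pos: [0.5725, -0.2275, 0.0617]
eef_rot: [180.0, 0.0, 170.7]
contact_force: [-0.6, 1.0, -0.4]
gripper_width: 0.045
```

Emit:
{"api": "carry_out", "payload": {
  "commands": [0, 0, 0.0067, 1, 1, 0, 0, 0.0067, 1, 1, 0, 0, 0.0067, 1, 1, 0, 0, 0.0067, 1, 1, 0, 0, 0.0067, 1, 1, 0, 0, 0.0067, 1, 1, 0, 0, 0.0067, 1, 1, 0, 0, 0.0067, 1, 1]
}}

```text
time_s: 3.8
tcp_pos: [0.5706, -0.2302, 0.0625]
eef_rot: [-180.0, -0.2, -157.2]
contact_force: [-0.6, -19.3, -10.7]
gripper_width: 0.0145
```

Run:
```python
from plant import telemetry
s=telemetry.get_state(); print(s["moment"],s["gripper_width"],s["tcp_pos"],s["joints"])
```

```text
[-7.06528928  0.29334985 -0.17438673] 0.014508956271412165 [ 0.57060638 -0.2302283   0.0624745 ] [ -3.71147973  23.23779512 -18.14628702   0.2006875  -48.81470316
 -63.66197102]
```

Run:
```python
from plant import telemetry,cams
import cv2, numpy as np
a=cams.capture("scene")["frame"][:,:,::-1]; b=cams.capture("top")["frame"][:,:,::-1]
a=cv2.resize(a[110:220,310:430],None,fx=5,fy=5,interpolation=cv2.INTER_CUBIC)
cv2.imwrite("pics/d1.png",a)
s=telemetry.get_state(); print(s["contact_force"],s["gripper_width"],s["tcp_pos"])
```

```text
[ -1.5578098  -17.22869747  -7.50993333] 0.014489065021159762 [ 0.57058078 -0.23027706  0.06244984]
```

View pics/d1.png

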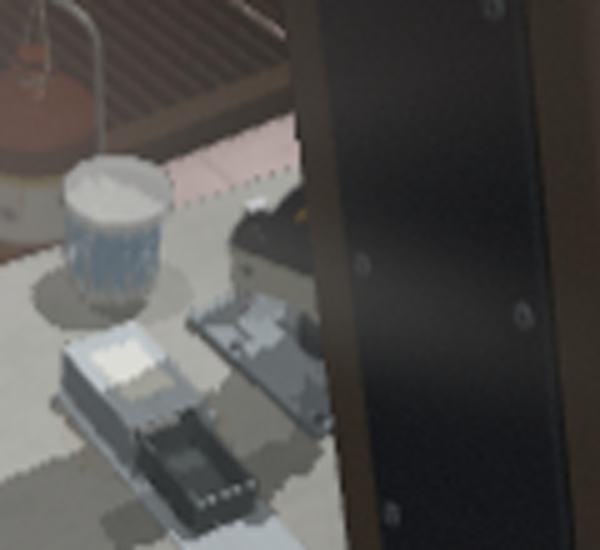

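Run:
```python
from h import *
print(ray("top",(192/7+380-.4,575/7+130-.4),.094), ray("scene",(320+404/7-.4,130+247/7-.4),.094))
for z in (.03,.044,.05,.06):print(z,ray("top",(380+170/7-.4,130+585/7-.4),z))
b=cv2.imread("pics/scene0.png")
from plant import cams
t=cams.capture("top")["frame"][:,:,::-1][150:250,340:460]
cv2.imwrite("pics/d2.png",cv2.resize(t,None,fx=5,fy=5,interpolation=cv2.INTER_CUBIC))
```

```text
[ 0.57243762 -0.22843403  0.094     ] [ 0.57560976 -0.22978298  0.094     ]
0.03 [ 0.57520903 -0.23244002  0.03      ]
0.044 [ 0.57370667 -0.22969412  0.044     ]
0.05 [ 0.57306281 -0.2285173   0.05      ]
0.06 [ 0.5719897  -0.22655594  0.06      ]
```

View pics/d2.png

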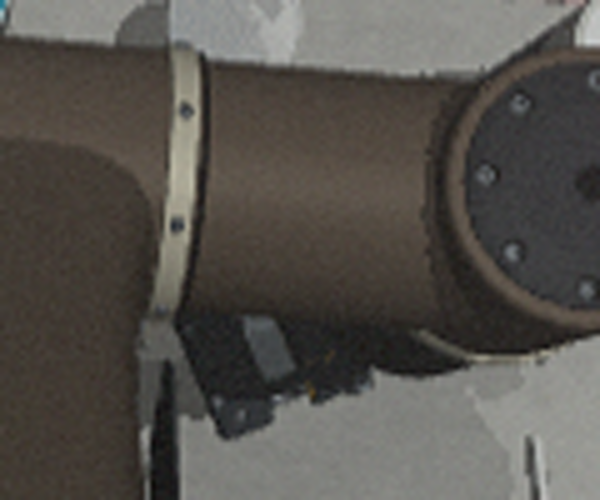

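Emit:
{"api": "carry_out", "payload": {
  "commands": [0, 0, 0, 0, -1, 0, 0, 0, 0, -1, 0, 0, 0, 0, -1, 0, 0, 0, 0, -1, 0, 0, 0, 0, -1, 0, 0, 0, 0, -1, 0, 0, 0, 0, -1, 0, 0, 0, 0, -1]
}}

```text
time_s: 4.75
tcp_pos: [0.5725, -0.2275, 0.0637]
eef_rot: [-180.0, 0.0, -157.3]
contact_force: [-0.4, 0.0, 0.4]
gripper_width: 0.0731
```

Emit:
{"api": "carry_out", "payload": {
  "commands": [0, 0, 0.6, 0, -1, 0, 0, 0.8, 0, -1, 0, 0, 0.8, 0, -1, 0, 0, 0.8, 0, -1, 0, 0.5, 0, -1, -1, 0, 1, 0, -1, -1, 0, 1, 0, -1, -1, 0, 1, 0, -1, -1]
}}

```text
time_s: 5.55
tcp_pos: [0.5722, -0.0864, 0.1838]
eef_rot: [180.0, 0.0, -173.6]
contact_force: [0.8, 0.7, 1.2]
gripper_width: 0.0877
```

Emit:
{"api": "carry_out", "payload": {
  "commands": [0, 1, 0, -0.5, -1, 0, 1, 0, 0, -1, 0, 1, 0, 0, -1, 0, 1, 0, 0, -1, 0, 1, 0, 0, -1, 0, 1, 0, 0, -1, 0, 1, 0, 0, -1, 0, 0, 0, 0, -1]
}}

```text
time_s: 6.35
tcp_pos: [0.5725, 0.1966, 0.1834]
eef_rot: [180.0, 0.0, -175.1]
contact_force: [0.4, -0.1, -0.0]
gripper_width: 0.0873
```

Run:
```python
from plant import cams
import cv2
a=cams.capture("scene")["frame"][:,:,::-1]; b=cams.capture("top")["frame"][:,:,::-1]
cv2.imwrite("pics/e_s.png",a);cv2.imwrite("pics/e_t.png",b)
import numpy as np
k=lambda i:cv2.resize(i,(400,500),interpolation=cv2.INTER_CUBIC)
cv2.imwrite("pics/e1.png",np.hstack([k(a[140:200,348:396]),k(b[175:235,382:430])]))
```

```text
(no output)
```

View pics/e1.png

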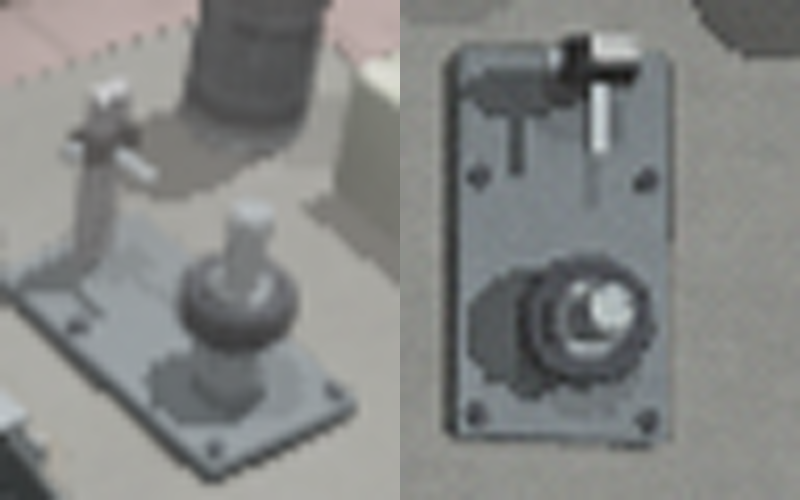

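Run:
```python
from h import *
th=np.arange(0,6.283,.05); c=(.5735,-.2288)
k=lambda p:(p-[348,140]+.44)*8.333
for zt in(.05,.055,.06,.065,.07,.075):
    a=[k(proj("scene",np.c_[c[0]+.0215*np.cos(th),c[1]+.0215*np.sin(th),th*0+z])) for z in(zt,zt-.018)]; A=np.vstack(a)
    print(zt,"xmin/max",A[:,0].min().round(),A[:,0].max().round(),"y top",A[:,1].min().round(),"bot",A[:,1].max().round(), "top face bottom y",a[0][:,1].max().round(),"rodtop",k(proj("scene",[(*c,.094)])).round())
print("pointer",[(z,k(proj("scene",[(c[0]+.055,c[1],z)])).round()) for z in(.07,.075,.08)])
```

```text
0.05 xmin/max 173.0 291.0 y top 268.0 bot 376.0 top face bottom y 341.0 rodtop [[250. 215.]]
0.055 xmin/max 175.0 293.0 y top 258.0 bot 366.0 top face bottom y 331.0 rodtop [[250. 215.]]
0.06 xmin/max 176.0 295.0 y top 248.0 bot 357.0 top face bottom y 321.0 rodtop [[250. 215.]]
0.065 xmin/max 178.0 296.0 y top 238.0 bot 347.0 top face bottom y 311.0 rodtop [[250. 215.]]
0.07 xmin/max 179.0 298.0 y top 228.0 bot 337.0 top face bottom y 301.0 rodtop [[250. 215.]]
0.075 xmin/max 181.0 300.0 y top 218.0 bot 327.0 top face bottom y 291.0 rodtop [[250. 215.]]
pointer [(0.07, array([[149., 188.]])), (0.075, array([[151., 177.]])), (0.08, array([[152., 167.]]))]
```

The collar top reads about 0.060 and the pointer about 0.075. The grip closed past the collar to 14.5 mm, so I'll come back to it. I'll do the left tray first.

Emit:
{"api": "carry_out", "payload": {
  "commands": [-0.4, 0.1, -0.5, 0.45, -1, -0.33, 0.09, -0.8, 0, -1, 0, 0, -0.8, 0, -1, 0, 0, -0.8, 0, -1, 0, 0, -0.7, 0, -1, 0, 0, -0.25, 0, -1, 0, 0, 0, 0, -1, 0, 0, 0, 0, -1]
}}

```text
time_s: 7.25
tcp_pos: [0.544, 0.2, 0.0307]
eef_rot: [180.0, 0.1, -173.6]
contact_force: [0.6, -0.5, 0.4]
gripper_width: 0.0874
```

Emit:
{"api": "carry_out", "payload": {
  "commands": [0, 0, 0, 0, 1, 0, 0, 0, 0, 1, 0, 0, 0, 0, 1, 0, 0, 0, 0, 1, 0, 0, 0, 0, 1, 0, 0, 0, 0, 1, 0, 0, 0, 0, 1, 0, 0, 0, 0, 1],
  "grip_force": 30
}}

```text
time_s: 8.05
tcp_pos: [0.5432, 0.2, 0.0295]
eef_rot: [-180.0, -0.0, -173.5]
contact_force: [1.1, 0.4, -0.4]
gripper_width: 0.029
```

Emit:
{"api": "carry_out", "payload": {
  "commands": [0, 0, 0, 0, 1, 0, 0, 0, 0, 1, 0, 0, 0, 0, 1, 0, 0, 0, 0, 1]
}}

```text
time_s: 8.45
tcp_pos: [0.5432, 0.2, 0.0296]
eef_rot: [-180.0, -0.0, -173.6]
contact_force: [0.2, -0.4, -0.3]
gripper_width: 0.0011
```

Run:
```python
from plant import cams
from h import *
a=cams.capture("scene")["frame"][:,:,::-1]; b=cams.capture("top")["frame"][:,:,::-1]
k=lambda i:cv2.resize(i,(400,400),interpolation=cv2.INTER_CUBIC)
cv2.imwrite("pics/f1.png",np.hstack([k(a[180:290,205:315]),k(b[165:275,225:335])]))
print(proj("scene",[(.5432,.2,.0295)]),proj("top",[(.5432,.2,.0295)]))
```

```text
[[262.39462642 243.21657084]] [[253.14623555 220.79350543]]
```

View pics/f1.png

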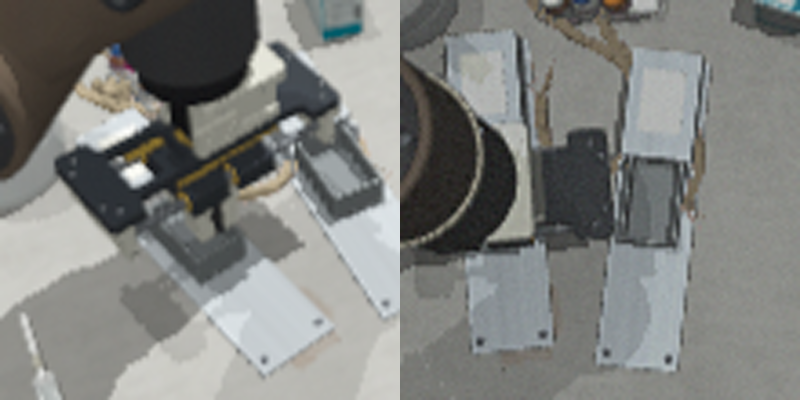

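Run:
```python
from plant import cams
from h import *
a=cams.capture("scene")["frame"][:,:,::-1]
k=lambda i:cv2.resize(i,(700,560),interpolation=cv2.INTER_CUBIC)
cv2.imwrite("pics/f2.png",k(a[205:261,230:300]))
for z in (.0,.008,.03,.05,.07,.09):print(z,((proj("scene",[(.5432,.2,z)])-[230,205]+.45)*10).round())
L=np.array([.5928,.2102,np.radians(6.83)])
print(((proj("scene",place(L,[(-.073,-.022,.032),(-.073,.022,.032),(0,-.022,.032),(-.073,-.022,.004)]))-[230,205]+.45)*10).round())
```

```text
0.0 [[336. 454.]]
0.008 [[334. 436.]]
0.03 [[328. 386.]]
0.05 [[323. 338.]]
0.07 [[317. 290.]]
0.09 [[311. 240.]]
[[429. 398.]
 [296. 480.]
 [276. 243.]
 [435. 462.]]
```

View pics/f2.png

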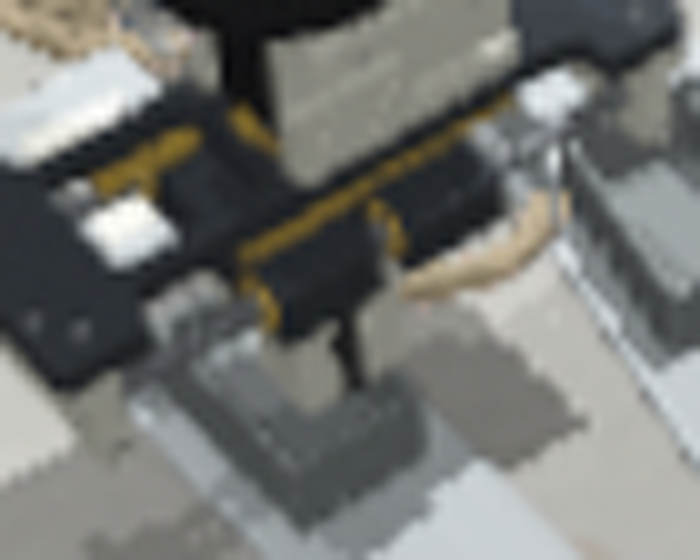

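Emit:
{"api": "carry_out", "payload": {
  "commands": [0, 0, 0.5, 0, 1, 0, 0, 0.5, 0, 1, -0.8, -0.1, 0, 0, 1, -0.9, -0.1, 0, 0, 1, 0, 0, -0.5, 0, 1, 0, 0, -0.25, 0, 1, 0, 0, 0, 0, 1, 0, 0, 0, 0, 1]
}}

```text
time_s: 9.4
tcp_pos: [0.4758, 0.1922, 0.0395]
eef_rot: [-180.0, -0.0, -173.6]
contact_force: [-1.0, 0.2, -0.5]
gripper_width: 0.0006
```

Emit:
{"api": "carry_out", "payload": {
  "commands": [0, 0, -0.1, 0, 1, 0, 0, 0, 0, 1]
}}

```text
time_s: 9.6
tcp_pos: [0.4755, 0.192, 0.0353]
eef_rot: [-180.0, -0.0, -173.6]
contact_force: [-0.4, -0.8, -0.1]
gripper_width: 0.0007
```

Emit:
{"api": "carry_out", "payload": {
  "commands": [0, 0, -0.1, 0, 1, 0, 0, 0, 0, 1]
}}

```text
time_s: 9.8
tcp_pos: [0.4751, 0.1919, 0.0312]
eef_rot: [-180.0, -0.0, -173.6]
contact_force: [-0.1, -0.1, -0.4]
gripper_width: 0.0002
```

Emit:
{"api": "carry_out", "payload": {
  "commands": [0, 0, -0.05, 0, 1, 0, 0, 0, 0, 1]
}}

```text
time_s: 10.0
tcp_pos: [0.4751, 0.192, 0.0294]
eef_rot: [-180.0, -0.0, -173.6]
contact_force: [0.6, 0.2, 1.0]
gripper_width: 0.0002
```

Emit:
{"api": "carry_out", "payload": {
  "commands": [0, 0, -0.1, 0, 1, 0, 0, 0, 0, 1]
}}

```text
time_s: 10.2
tcp_pos: [0.475, 0.1919, 0.0252]
eef_rot: [-180.0, -0.0, -173.6]
contact_force: [-0.3, -0.3, 0.1]
gripper_width: 0.0005
```

Emit:
{"api": "carry_out", "payload": {
  "commands": [0, 0, -0.05, 0, 1, 0, 0, 0, 0, 1]
}}

```text
time_s: 10.4
tcp_pos: [0.4751, 0.192, 0.0234]
eef_rot: [-180.0, -0.0, -173.5]
contact_force: [-0.2, -0.2, -0.4]
gripper_width: 0.0004
```

Emit:
{"api": "carry_out", "payload": {
  "commands": [0, 0, -0.05, 0, 1, 0, 0, 0, 0, 1]
}}

```text
time_s: 10.6
tcp_pos: [0.4751, 0.192, 0.0214]
eef_rot: [-180.0, -0.0, -173.6]
contact_force: [-0.4, -1.0, 0.3]
gripper_width: 0.0003
```

Emit:
{"api": "carry_out", "payload": {
  "commands": [0, 0, -0.05, 0, 1, 0, 0, 0, 0, 1]
}}

```text
time_s: 10.8
tcp_pos: [0.4751, 0.192, 0.0194]
eef_rot: [-180.0, -0.0, -173.6]
contact_force: [-0.1, -0.6, -0.1]
gripper_width: 0.0004
```

Emit:
{"api": "carry_out", "payload": {
  "commands": [0, 0, -0.1, 0, 1, 0, 0, -0.05, 0, 1, 0, 0, 0, 0, 1]
}}

```text
time_s: 11.1
tcp_pos: [0.4749, 0.1918, 0.0132]
eef_rot: [-180.0, -0.0, -173.6]
contact_force: [-0.0, -0.2, 0.9]
gripper_width: 0.0005
```

Emit:
{"api": "carry_out", "payload": {
  "commands": [0, 0, -0.05, 0, 1, 0, 0, 0, 0, 1]
}}

```text
time_s: 11.3
tcp_pos: [0.4751, 0.192, 0.0114]
eef_rot: [-180.0, -0.0, -173.6]
contact_force: [1.0, 0.2, 0.4]
gripper_width: 0.0005
```

Emit:
{"api": "carry_out", "payload": {
  "commands": [0, 0, -0.05, 0, 1, 0, 0, 0, 0, 1]
}}

```text
time_s: 11.5
tcp_pos: [0.4751, 0.192, 0.0094]
eef_rot: [-180.0, -0.0, -173.6]
contact_force: [-0.5, 0.5, -0.3]
gripper_width: 0.0
```

Emit:
{"api": "carry_out", "payload": {
  "commands": [0, 0, -0.05, 0, 1, 0, 0, 0, 0, 1]
}}

```text
time_s: 11.7
tcp_pos: [0.4751, 0.192, 0.0074]
eef_rot: [-180.0, -0.0, -173.6]
contact_force: [-0.7, -0.5, -0.8]
gripper_width: 0.0004
```

Emit:
{"api": "carry_out", "payload": {
  "commands": [0, 0, -0.05, 0, 1, 0, 0, 0, 0, 1]
}}

```text
time_s: 11.9
tcp_pos: [0.4751, 0.192, 0.0054]
eef_rot: [-180.0, -0.0, -173.6]
contact_force: [-0.1, 0.1, -0.2]
gripper_width: 0.0005
```

Emit:
{"api": "carry_out", "payload": {
  "commands": [0, 0, -0.05, 0, 1, 0, 0, 0, 0, 1]
}}

```text
time_s: 12.1
tcp_pos: [0.4751, 0.192, 0.0034]
eef_rot: [-180.0, -0.0, -173.6]
contact_force: [1.4, 0.2, 0.4]
gripper_width: 0.0006
```

Emit:
{"api": "carry_out", "payload": {
  "commands": [0, 0, -0.05, 0, 1, 0, 0, 0, 0, 1]
}}

```text
time_s: 12.3
tcp_pos: [0.4751, 0.192, 0.0014]
eef_rot: [-180.0, -0.0, -173.6]
contact_force: [-0.2, 0.0, -0.5]
gripper_width: 0.0004
```

Run:
```python
from plant import cams,telemetry
from h import *
s=telemetry.get_state(); print(s["tcp_pos"],s["contact_force"],s["joint_torque"])
a=cams.capture("scene")["frame"][:,:,::-1]
p=s["tcp_pos"]; u=proj("scene",[p])[0]; print(u)
o=np.array([235,215]); cv2.imwrite("pics/g1.png",cv2.resize(a[215:285,235:315],None,fx=8,fy=8,interpolation=cv2.INTER_CUBIC))
for z in (.004,.02,.04):print(z,((proj("scene",[(*p[:2],z)])-o+.44)*8).round())
```

```text
[0.47509933 0.19196512 0.00136572] [-0.16151217  0.00508611 -0.463935  ] [ 1.54733058e-02 -4.63758981e+01  1.79575646e+01  4.25572827e+00
 -1.41780032e-02  1.50207671e-05]
[277.9073056  265.09148499]
0.004 [[346. 400.]]
0.02 [[344. 371.]]
0.04 [[341. 334.]]
```

View pics/g1.png

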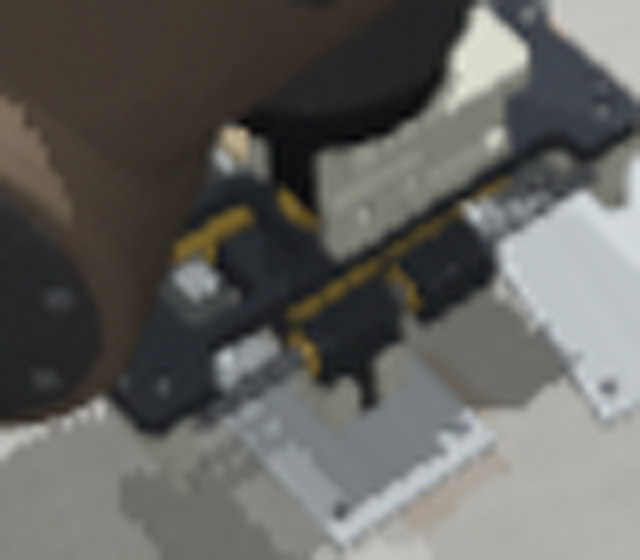

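Emit:
{"api": "carry_out", "payload": {
  "commands": [0, 0, -0.05, 0, 1, 0, 0, 0, 0, 1]
}}

```text
time_s: 12.55
tcp_pos: [0.4751, 0.192, -0.0006]
eef_rot: [-180.0, -0.0, -173.6]
contact_force: [-0.3, 0.5, -0.3]
gripper_width: 0.0005
```

Emit:
{"api": "carry_out", "payload": {
  "commands": [0, 0, -0.05, 0, 1, 0, 0, 0, 0, 1]
}}

```text
time_s: 12.75
tcp_pos: [0.4753, 0.192, -0.0009]
eef_rot: [-180.0, 0.0, -173.5]
contact_force: [-6.4, -1.9, 21.6]
gripper_width: 0.0004
```

Emit:
{"api": "carry_out", "payload": {
  "commands": [0, 0, -0.05, 0, 1, 0, 0, 0, 0, 1]
}}

```text
time_s: 12.95
tcp_pos: [0.4753, 0.1921, -0.001]
eef_rot: [-180.0, 0.1, -173.5]
contact_force: [-15.6, -3.2, 45.3]
gripper_width: 0.0006
```

Emit:
{"api": "carry_out", "payload": {
  "commands": [0, 0, -0.05, 0, 1, 0, 0, 0, 0, 1]
}}

```text
time_s: 13.15
tcp_pos: [0.4754, 0.1921, -0.0012]
eef_rot: [-180.0, 0.1, -173.4]
contact_force: [-23.4, -5.4, 69.1]
gripper_width: 0.0008
```

The touch-down shows the reported z is about 27 mm too low: the fingertips sit at the reported z plus 5 mm. I'll work with that offset.

Emit:
{"api": "carry_out", "payload": {
  "commands": [0, 0, 0.5, 0, -1, 0, 0, 0.5, 0, -1, 0, 0, 0.5, 0, -1, 0.6, 0.1, 0, 0.1, -1, 0.6, 0.1, 0, 0, -1, 0.5, 0.1, 0, 0, -1, 0, 0, 0, 0, -1, 0, 0, 0, 0, -1]
}}

```text
time_s: 13.95
tcp_pos: [0.5429, 0.2037, 0.0531]
eef_rot: [-180.0, -0.1, -173.2]
contact_force: [0.4, -0.7, 1.7]
gripper_width: 0.0591
```

Emit:
{"api": "carry_out", "payload": {
  "commands": [0, 0, 0, 0, -1, 0, 0, 0, 0, -1, 0, 0, 0, 0, -1, 0, 0, -0.4, 0, -1, 0, 0, -0.4, 0, -1, 0, 0, -0.3, 0, -1, 0, 0, -0.1, 0, -1, 0, 0, 0, 0, -1]
}}

```text
time_s: 14.75
tcp_pos: [0.5429, 0.2039, 0.0051]
eef_rot: [-180.0, -0.1, -173.1]
contact_force: [0.6, -0.6, 0.0]
gripper_width: 0.0875
```

Emit:
{"api": "carry_out", "payload": {
  "commands": [0, 0, 0, 0, 1, 0, 0, 0, 0, 1, 0, 0, 0, 0, 1, 0, 0, 0, 0, 1, 0, 0, 0, 0, 1, 0, 0, 0, 0, 1, 0, 0, 0, 0, 1, 0, 0, 0, 0, 1],
  "grip_force": 30
}}

```text
time_s: 15.55
tcp_pos: [0.5433, 0.2042, 0.0057]
eef_rot: [180.0, 0.0, -173.1]
contact_force: [0.1, -0.4, 0.9]
gripper_width: 0.0444
```

Emit:
{"api": "carry_out", "payload": {
  "commands": [-0.35, -0.042, 0, 0, 1, -0.35, -0.042, 0, 0, 1, -0.35, -0.042, 0, 0, 1, -0.35, -0.042, 0, 0, 1, -0.35, -0.042, 0, 0, 1, -0.35, -0.042, 0, 0, 1, 0, 0, 0, 0, 1, 0, 0, 0, 0, 1]
}}

```text
time_s: 16.35
tcp_pos: [0.459, 0.1939, 0.0057]
eef_rot: [-180.0, -0.0, -173.1]
contact_force: [-4.5, -0.3, 5.2]
gripper_width: 0.0438
```

Emit:
{"api": "carry_out", "payload": {
  "commands": [0, 0, 0, 0, -1, 0, 0, 0, 0, -1, 0, 0, 0, 0, -1, 0, 0, 0, 0, -1, 0.5, 0.06, 0, 0, -1, 0.6, 0.072, 0, 0, -1, 0.6, 0.072, 0, 0, -1, 0.4, 0.048, 0, 0, -1]
}}

```text
time_s: 17.15
tcp_pos: [0.545, 0.2043, 0.0055]
eef_rot: [180.0, 0.0, -173.2]
contact_force: [-0.9, -0.1, -0.5]
gripper_width: 0.0875
```

Emit:
{"api": "carry_out", "payload": {
  "commands": [0, 0, 0, 0, 1, 0, 0, 0, 0, 1, 0, 0, 0, 0, 1, 0, 0, 0, 0, 1, 0, 0, 0, 0, 1, 0, 0, 0, 0, 1, 0, 0, 0, 0, 1, 0, 0, 0, 0, 1],
  "grip_force": 40
}}

```text
time_s: 17.95
tcp_pos: [0.5431, 0.2043, 0.0058]
eef_rot: [180.0, 0.0, -173.1]
contact_force: [-2.4, 2.0, 1.8]
gripper_width: 0.0438
```

Emit:
{"api": "carry_out", "payload": {
  "commands": [0, 0, 0.2, 0, 1, 0, 0, 0.3, 0, 1, 0, 0, 0.3, 0, 1, 0, 0, 0.3, 0, 1, 0, 0, 0.3, 0, 1, 0, 0, 0, 0, 1]
}}

```text
time_s: 18.55
tcp_pos: [0.5444, 0.2048, 0.0641]
eef_rot: [179.9, 0.2, -173.1]
contact_force: [-0.5, -0.4, -2.4]
gripper_width: 0.0439
```

Run:
```python
from plant import cams
from h import *
a=cams.capture("scene")["frame"][:,:,::-1]; b=cams.capture("top")["frame"][:,:,::-1]
k=lambda i:cv2.resize(i,(400,400),interpolation=cv2.INTER_CUBIC)
cv2.imwrite("pics/h1.png",np.hstack([k(a[180:290,205:315]),k(b[165:275,225:335])]))
```

```text
(no output)
```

View pics/h1.png

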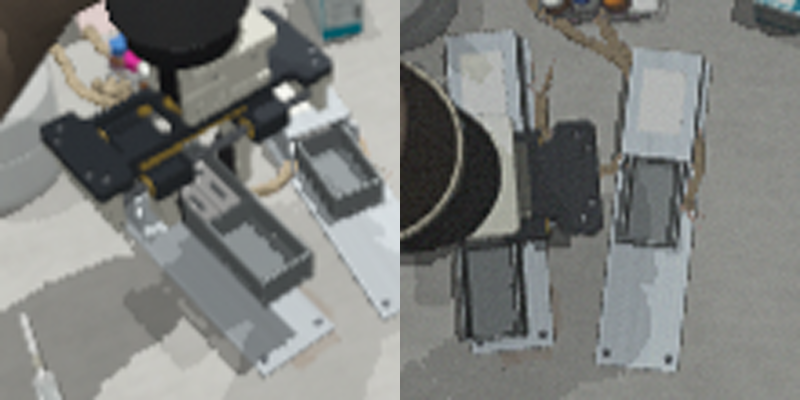

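Emit:
{"api": "carry_out", "payload": {
  "commands": [-0.26, -0.032, 0, 1, 1, -0.26, -0.032, 0, 1, 1, -0.26, -0.032, 0, 1, 1, -0.26, -0.032, 0, 1, 1, -0.26, -0.032, 0, 1, 1, -0.26, -0.032, 0, 1, 1, -0.26, -0.032, 0, 1, 1, -0.26, -0.032, 0, 1, 1]
}}

```text
time_s: 19.45
tcp_pos: [0.4592, 0.1934, 0.0609]
eef_rot: [180.0, -0.1, -141.0]
contact_force: [0.3, 0.7, -1.3]
gripper_width: 0.0436
```

Emit:
{"api": "carry_out", "payload": {
  "commands": [0, 0, 0, 1, 1, 0, 0, 0, 1, 1, 0, 0, 0, 1, 1, 0, 0, 0, 1, 1, 0, 0, 0, 1, 1, 0, 0, 0, 1, 1, 0, 0, 0, 1, 1, 0, 0, 0, 1, 1]
}}

```text
time_s: 20.25
tcp_pos: [0.4596, 0.1935, 0.0609]
eef_rot: [180.0, -0.1, -109.0]
contact_force: [0.3, -0.3, -1.9]
gripper_width: 0.0438
```

Emit:
{"api": "carry_out", "payload": {
  "commands": [0, 0, 0, 1, 1, 0, 0, 0, 1, 1, 0, 0, 0, 1, 1, 0, 0, 0, 1, 1, 0, 0, 0, 1, 1, 0, 0, 0, 1, 1, 0, 0, 0, 1, 1, 0, 0, 0, 1, 1]
}}

```text
time_s: 21.05
tcp_pos: [0.4595, 0.1934, 0.0609]
eef_rot: [179.9, -0.0, -77.0]
contact_force: [1.3, -0.6, -2.0]
gripper_width: 0.0437
```

Emit:
{"api": "carry_out", "payload": {
  "commands": [0, 0, 0, 1, 1, 0, 0, 0, 1, 1, 0, 0, 0, 1, 1, 0, 0, 0, 1, 1, 0, 0, 0, 1, 1, 0, 0, 0, 1, 1, 0, 0, 0, 1, 1, 0, 0, 0, 1, 1]
}}

```text
time_s: 21.85
tcp_pos: [0.4595, 0.1934, 0.0609]
eef_rot: [179.9, 0.0, -45.0]
contact_force: [-0.2, -0.3, -2.1]
gripper_width: 0.0435
```

Emit:
{"api": "carry_out", "payload": {
  "commands": [0, 0, 0, 1, 1, 0, 0, 0, 1, 1, 0, 0, 0, 1, 1, 0, 0, 0, 1, 1, 0, 0, 0, 1, 1, 0, 0, 0, 1, 1, 0, 0, 0, 1, 1, 0, 0, 0, 1, 1]
}}

```text
time_s: 22.65
tcp_pos: [0.4595, 0.1934, 0.0609]
eef_rot: [179.9, 0.1, -13.0]
contact_force: [0.3, -0.3, -1.9]
gripper_width: 0.0438
```

Emit:
{"api": "carry_out", "payload": {
  "commands": [0, 0, 0, 1, 1, 0, 0, 0, 1, 1, 0, 0, 0, 1, 1, 0, 0, 0, 1, 1, 0, 0, 0, 1, 1, 0, 0, 0, 0, 1, 0, 0, 0, 0, 1]
}}

```text
time_s: 23.35
tcp_pos: [0.4597, 0.1935, 0.0612]
eef_rot: [180.0, 0.0, 6.7]
contact_force: [0.3, 0.8, -2.2]
gripper_width: 0.044
```

Emit:
{"api": "carry_out", "payload": {
  "commands": [0, 0, -0.3, 0, 1, 0, 0, -0.3, 0, 1, 0, 0, -0.3, 0, 1, 0, 0, -0.3, 0, 1, 0, 0, -0.15, 0, 1, 0, 0.02, -0.03, 0, 1, 0, 0, 0, 0, 1, 0, 0, 0, 0, 1]
}}

```text
time_s: 24.15
tcp_pos: [0.4603, 0.195, 0.0068]
eef_rot: [-180.0, -0.0, 6.8]
contact_force: [-0.7, 0.9, -1.1]
gripper_width: 0.0436
```

Emit:
{"api": "carry_out", "payload": {
  "commands": [0.2, 0.024, 0, 0, 1, 0.3, 0.036, 0, 0, 1, 0.3, 0.036, 0, 0, 1, 0.3, 0.036, 0, 0, 1, 0.3, 0.036, 0, 0, 1, 0.3, 0.036, 0, 0, 1, 0, 0, 0, 0, 1]
}}

```text
time_s: 24.85
tcp_pos: [0.53, 0.2031, 0.0062]
eef_rot: [-180.0, -0.0, 6.8]
contact_force: [-0.6, -0.2, -2.3]
gripper_width: 0.0434
```

Emit:
{"api": "carry_out", "payload": {
  "commands": [0.2, 0.024, 0, 0, 1, 0.2, 0.024, 0, 0, 1, 0.2, 0.024, 0, 0, 1, 0.1, 0.012, 0, 0, 1, 0, 0, 0, 0, 1]
}}

```text
time_s: 25.35
tcp_pos: [0.5566, 0.2062, 0.0063]
eef_rot: [180.0, -0.0, 6.8]
contact_force: [0.6, -0.3, -2.3]
gripper_width: 0.044
```

Emit:
{"api": "carry_out", "payload": {
  "commands": [0.1, 0.012, -0.02, 0, 1, 0, 0, 0, 0, 1]
}}

```text
time_s: 25.55
tcp_pos: [0.5597, 0.2066, 0.0058]
eef_rot: [180.0, 0.0, 6.9]
contact_force: [-2.2, 0.2, 2.1]
gripper_width: 0.0434
```

Emit:
{"api": "carry_out", "payload": {
  "commands": [0.05, 0.006, 0, 0, 1, 0, 0, 0, 0, 1]
}}

```text
time_s: 25.75
tcp_pos: [0.5621, 0.2069, 0.0058]
eef_rot: [180.0, -0.0, 6.9]
contact_force: [-2.6, -0.5, 1.9]
gripper_width: 0.044
```

Emit:
{"api": "carry_out", "payload": {
  "commands": [0.04, 0.005, 0, 0, 1, 0, 0, 0, 0, 1]
}}

```text
time_s: 25.95
tcp_pos: [0.5636, 0.207, 0.0059]
eef_rot: [180.0, 0.0, 6.9]
contact_force: [-3.9, -1.1, 5.1]
gripper_width: 0.0442
```

Emit:
{"api": "carry_out", "payload": {
  "commands": [0.03, 0.004, 0, 0, 1, 0, 0, 0, 0, 1]
}}

```text
time_s: 26.15
tcp_pos: [0.5645, 0.2071, 0.0058]
eef_rot: [180.0, 0.0, 6.9]
contact_force: [-4.7, 0.0, 5.2]
gripper_width: 0.0437
```

Emit:
{"api": "carry_out", "payload": {
  "commands": [0.04, 0.005, 0, 0, 1, 0, 0, 0, 0, 1]
}}

```text
time_s: 26.35
tcp_pos: [0.5662, 0.2073, 0.0058]
eef_rot: [180.0, 0.0, 6.9]
contact_force: [-5.0, -0.6, 6.0]
gripper_width: 0.0437
```

Emit:
{"api": "carry_out", "payload": {
  "commands": [0.04, 0.005, 0, 0, 1, 0, 0, 0, 0, 1]
}}

```text
time_s: 26.55
tcp_pos: [0.5678, 0.2075, 0.0058]
eef_rot: [180.0, 0.0, 6.9]
contact_force: [-5.0, 0.4, 4.9]
gripper_width: 0.0439
```

Emit:
{"api": "carry_out", "payload": {
  "commands": [0, 0, 0, 0, -1, 0, 0, 0, 0, -1, 0, 0, 0, 0, -1, 0, 0, 0, 0, -1, 0, 0, 0.5, 0, 0, 0, 0, 0.5, 0, 1, -0.6, -0.07, 0, 0, 1, -0.7, -0.083, 0, 0, 1]
}}

```text
time_s: 27.35
tcp_pos: [0.5165, 0.2018, 0.046]
eef_rot: [-179.9, -0.1, 6.8]
contact_force: [-0.3, 0.7, -0.1]
gripper_width: 0.0493
```

Emit:
{"api": "carry_out", "payload": {
  "commands": [-0.55, -0.065, 0, 0, 1, 0, 0, 0, 0, 1, 0, 0, 0, 0, 1, 0, 0, 0, 0, 1, 0, 0, 0, 0, 1, 0, 0, -0.5, 0, 1, 0, 0, -0.5, 0, 1, 0, 0, 0, 0, 1]
}}

```text
time_s: 28.15
tcp_pos: [0.493, 0.1977, 0.0033]
eef_rot: [179.9, 0.2, 6.8]
contact_force: [0.1, 0.1, 0.3]
gripper_width: 0.0006
```

Emit:
{"api": "carry_out", "payload": {
  "commands": [0.15, 0.018, 0, 0, 1, 0.15, 0.018, 0, 0, 1, 0, 0, 0, 0, 1, 0, 0, 0, 0, 1]
}}

```text
time_s: 28.55
tcp_pos: [0.5066, 0.2006, 0.0062]
eef_rot: [-180.0, -0.1, 6.8]
contact_force: [-0.7, 0.0, 0.2]
gripper_width: 0.0004
```

Emit:
{"api": "carry_out", "payload": {
  "commands": [0.05, 0.006, 0, 0, 1, 0.05, 0.006, 0, 0, 1, 0, 0, 0, 0, 1]
}}

```text
time_s: 28.85
tcp_pos: [0.5103, 0.201, 0.0058]
eef_rot: [-180.0, -0.0, 6.9]
contact_force: [-0.5, 0.4, -0.8]
gripper_width: 0.0008
```

Emit:
{"api": "carry_out", "payload": {
  "commands": [0.1, 0.012, 0, 0, 1, 0.1, 0.012, 0, 0, 1, 0, 0, 0, 0, 1]
}}

```text
time_s: 29.15
tcp_pos: [0.5187, 0.202, 0.0056]
eef_rot: [-180.0, -0.0, 6.8]
contact_force: [-0.3, 0.2, 0.0]
gripper_width: 0.0005
```

Emit:
{"api": "carry_out", "payload": {
  "commands": [0.05, 0.006, 0, 0, 1, 0, 0, 0, 0, 1]
}}

```text
time_s: 29.35
tcp_pos: [0.5202, 0.202, 0.0055]
eef_rot: [180.0, -0.0, 6.8]
contact_force: [-0.0, -0.3, 0.4]
gripper_width: 0.0007
```

Emit:
{"api": "carry_out", "payload": {
  "commands": [0.05, 0.006, 0, 0, 1, 0, 0, 0, 0, 1]
}}

```text
time_s: 29.55
tcp_pos: [0.5221, 0.2022, 0.0056]
eef_rot: [180.0, 0.0, 6.8]
contact_force: [0.0, -0.1, 0.4]
gripper_width: 0.0004
```

Emit:
{"api": "carry_out", "payload": {
  "commands": [0.05, 0.006, 0, 0, 1, 0, 0, 0, 0, 1]
}}

```text
time_s: 29.75
tcp_pos: [0.5238, 0.2024, 0.0055]
eef_rot: [180.0, 0.0, 6.8]
contact_force: [-2.9, -0.4, 0.2]
gripper_width: 0.0005
```

Emit:
{"api": "carry_out", "payload": {
  "commands": [0.03, 0.004, 0, 0, 1, 0, 0, 0, 0, 1]
}}

```text
time_s: 29.95
tcp_pos: [0.5239, 0.2023, 0.0054]
eef_rot: [180.0, 0.1, 6.8]
contact_force: [-7.2, 2.0, 4.4]
gripper_width: 0.0009
```

Emit:
{"api": "carry_out", "payload": {
  "commands": [0.03, 0.004, 0, 0, 1, 0, 0, 0, 0, 1]
}}

```text
time_s: 30.15
tcp_pos: [0.5239, 0.2022, 0.0054]
eef_rot: [179.9, 0.2, 6.8]
contact_force: [-13.6, 3.1, 9.0]
gripper_width: 0.0005
```

Emit:
{"api": "carry_out", "payload": {
  "commands": [0.03, 0.004, 0, 0, 1, 0, 0, 0, 0, 1]
}}

```text
time_s: 30.35
tcp_pos: [0.5239, 0.202, 0.0053]
eef_rot: [179.9, 0.3, 6.8]
contact_force: [-18.7, 4.0, 12.3]
gripper_width: 0.0004
```

Emit:
{"api": "carry_out", "payload": {
  "commands": [-0.4, -0.05, 0, 0, 1, 0, 0, 0.7, 0, 0, 0, 0, 0.6, 0, -1, 0.2, -0.9, 0, -0.95, -1, 0.2, -0.9, 0, -0.95, -1, 0.2, -0.9, 0, -0.95, -1, 0.05, -0.22, 0, 0, -1, 0, 0, 0, 0, -1]
}}

```text
time_s: 31.15
tcp_pos: [0.5381, 0.0829, 0.0577]
eef_rot: [-180.0, -0.0, -4.7]
contact_force: [-0.2, 1.0, -0.1]
gripper_width: 0.0509
```

Run:
```python
from plant import cams
from h import *
b=cams.capture("top")["frame"][:,:,::-1]
cv2.imwrite("pics/i1.png",cv2.resize(b[150:280,215:425],None,fx=3.8,fy=3.8,interpolation=cv2.INTER_CUBIC))
```

```text
(no output)
```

View pics/i1.png

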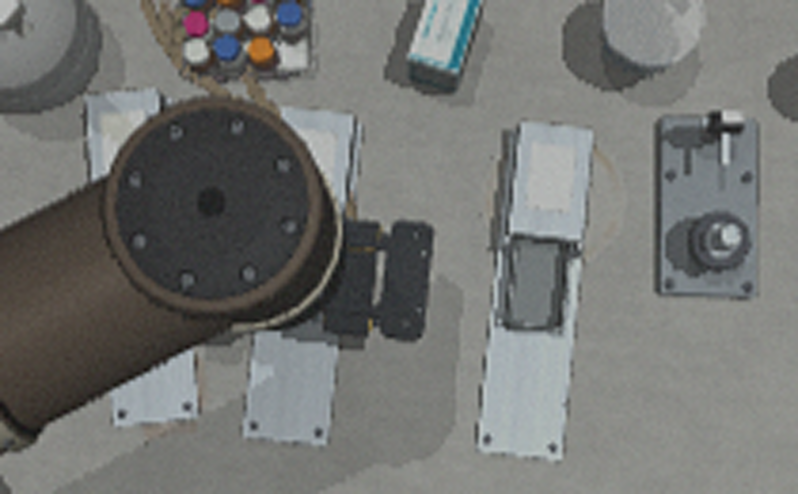

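Emit:
{"api": "carry_out", "payload": {
  "commands": [-0.05, 0, 0, 0.05, -1, 0, 0, 0, 0, -1, 0, 0, 0, 0, -1, 0, 0, 0, 0, -1, 0, 0, -0.5, 0, -1, 0, 0, -0.5, 0, -1, 0, 0, -0.31, 0, -1, 0, 0, 0, 0, -1]
}}

```text
time_s: 32.0
tcp_pos: [0.5344, 0.0838, 0.0036]
eef_rot: [179.9, 0.2, -4.3]
contact_force: [-0.2, 0.2, 0.0]
gripper_width: 0.0881
```

Emit:
{"api": "carry_out", "payload": {
  "commands": [0, 0, 0, 0, 1, 0, 0, 0, 0, 1, 0, 0, 0, 0, 1, 0, 0, 0, 0, 1, 0, 0, 0, 0, 1, 0, 0, 0, 0, 1, 0, 0, 0, 0, 1, 0, 0, 0, 0, 1],
  "grip_force": 30
}}

```text
time_s: 32.8
tcp_pos: [0.5357, 0.0842, 0.0054]
eef_rot: [-180.0, -0.0, -4.3]
contact_force: [-0.9, -0.1, 3.5]
gripper_width: 0.044
```

Emit:
{"api": "carry_out", "payload": {
  "commands": [-0.38, 0.03, 0, 0, 1, -0.38, 0.03, 0, 0, 1, -0.38, 0.03, 0, 0, 1, -0.38, 0.03, 0, 0, 1, -0.38, 0.03, 0, 0, 1, -0.4, 0.03, 0, 0, 1, 0, 0, 0, 0, 1, 0, 0, 0, 0, 1]
}}

```text
time_s: 33.6
tcp_pos: [0.4433, 0.0913, 0.0054]
eef_rot: [180.0, 0.0, -4.3]
contact_force: [-6.2, 2.5, 8.2]
gripper_width: 0.0439
```

Emit:
{"api": "carry_out", "payload": {
  "commands": [0, 0, 0, 0, -1, 0, 0, 0, 0, -1, 0, 0, 0, 0, -1, 0, 0, 0, 0, -1, 0.5, -0.04, 0, 0, -1, 0.7, -0.055, 0, 0, -1, 0.7, -0.055, 0, 0, -1, 0.34, -0.026, 0, 0, -1]
}}

```text
time_s: 34.4
tcp_pos: [0.5355, 0.0843, 0.0051]
eef_rot: [-180.0, -0.1, -4.4]
contact_force: [-1.2, 0.5, -0.3]
gripper_width: 0.0874
```

Emit:
{"api": "carry_out", "payload": {
  "commands": [0, 0, 0, 0, 1, 0, 0, 0, 0, 1, 0, 0, 0, 0, 1, 0, 0, 0, 0, 1, 0, 0, 0, 0, 1, 0, 0, 0, 0, 1, 0, 0, 0, 0, 1, 0, 0, 0, 0, 1],
  "grip_force": 40
}}

```text
time_s: 35.2
tcp_pos: [0.533, 0.0844, 0.0054]
eef_rot: [-180.0, 0.0, -4.3]
contact_force: [-2.6, 0.5, 3.8]
gripper_width: 0.0437
```

Emit:
{"api": "carry_out", "payload": {
  "commands": [0, 0, 0.2, 0, 1, 0, 0, 0.3, 0, 1, 0, 0, 0.3, 0, 1, 0, 0, 0.3, 0, 1, 0, 0, 0.3, 0, 1, 0, 0, 0, 0, 1]
}}

```text
time_s: 35.8
tcp_pos: [0.5345, 0.0849, 0.0635]
eef_rot: [-179.9, -0.2, -4.3]
contact_force: [0.0, 1.0, -2.1]
gripper_width: 0.0434
```

Emit:
{"api": "carry_out", "payload": {
  "commands": [-0.28, 0.022, 0, -1, 1, -0.28, 0.022, 0, -1, 1, -0.28, 0.022, 0, -1, 1, -0.28, 0.022, 0, -1, 1, -0.28, 0.022, 0, -1, 1, -0.28, 0.022, 0, -1, 1, -0.28, 0.022, 0, -1, 1, -0.28, 0.022, 0, -1, 1]
}}

```text
time_s: 36.6
tcp_pos: [0.443, 0.0913, 0.061]
eef_rot: [180.0, 0.0, -36.5]
contact_force: [-0.1, 0.6, -1.5]
gripper_width: 0.0438
```

Emit:
{"api": "carry_out", "payload": {
  "commands": [0, 0, 0, -1, 1, 0, 0, 0, -1, 1, 0, 0, 0, -1, 1, 0, 0, 0, -1, 1, 0, 0, 0, -1, 1, 0, 0, 0, -1, 1, 0, 0, 0, -1, 1, 0, 0, 0, -1, 1]
}}

```text
time_s: 37.4
tcp_pos: [0.4434, 0.0913, 0.0611]
eef_rot: [180.0, 0.0, -68.5]
contact_force: [-0.0, -0.1, -2.2]
gripper_width: 0.0436
```

Emit:
{"api": "carry_out", "payload": {
  "commands": [0, 0, 0, -1, 1, 0, 0, 0, -1, 1, 0, 0, 0, -1, 1, 0, 0, 0, -1, 1, 0, 0, 0, -1, 1, 0, 0, 0, -1, 1, 0, 0, 0, -1, 1, 0, 0, 0, -1, 1]
}}

```text
time_s: 38.2
tcp_pos: [0.4434, 0.0912, 0.061]
eef_rot: [180.0, -0.0, -100.5]
contact_force: [-0.5, -1.4, -1.8]
gripper_width: 0.0434
```

Emit:
{"api": "carry_out", "payload": {
  "commands": [0, 0, 0, -1, 1, 0, 0, 0, -1, 1, 0, 0, 0, -1, 1, 0, 0, 0, -1, 1, 0, 0, 0, -1, 1, 0, 0, 0, -1, 1, 0, 0, 0, -1, 1, 0, 0, 0, -1, 1]
}}

```text
time_s: 39.0
tcp_pos: [0.4433, 0.0912, 0.061]
eef_rot: [180.0, -0.0, -132.5]
contact_force: [0.4, -0.3, -1.1]
gripper_width: 0.0436
```

Emit:
{"api": "carry_out", "payload": {
  "commands": [0, 0, 0, -1, 1, 0, 0, 0, -1, 1, 0, 0, 0, -1, 1, 0, 0, 0, -1, 1, 0, 0, 0, -1, 1, 0, 0, 0, -1, 1, 0, 0, 0, -1, 1, 0, 0, 0, -1, 1]
}}

```text
time_s: 39.8
tcp_pos: [0.4433, 0.0912, 0.061]
eef_rot: [-180.0, -0.0, -164.5]
contact_force: [-0.2, 0.2, -0.9]
gripper_width: 0.0437
```

Emit:
{"api": "carry_out", "payload": {
  "commands": [0, 0, 0, -1, 1, 0, 0, 0, -1, 1, 0, 0, 0, -1, 1, 0, 0, 0, -1, 1, 0, 0, 0, -1, 1, 0, 0, 0, 0, 1, 0, 0, 0, 0, 1]
}}

```text
time_s: 40.5
tcp_pos: [0.4434, 0.0913, 0.0611]
eef_rot: [-180.0, -0.0, 175.8]
contact_force: [0.3, -0.3, -2.6]
gripper_width: 0.0439
```

Emit:
{"api": "carry_out", "payload": {
  "commands": [0, 0, -0.3, -0.06, 1, 0, -0.025, -0.3, 0, 1, 0, 0, -0.3, 0, 1, 0, 0, -0.3, 0, 1, 0, 0, -0.15, 0, 1, 0, 0, -0.03, 0, 1, 0, 0, 0, 0, 1, 0, 0, 0, 0, 1]
}}

```text
time_s: 41.3
tcp_pos: [0.444, 0.0906, 0.0065]
eef_rot: [180.0, 0.0, 175.4]
contact_force: [0.5, 0.4, -1.6]
gripper_width: 0.0436
```

Emit:
{"api": "carry_out", "payload": {
  "commands": [0.2, -0.016, 0, 0, 1, 0.3, -0.023, 0, 0, 1, 0.3, -0.023, 0, 0, 1, 0.3, -0.023, 0, 0, 1, 0.3, -0.023, 0, 0, 1, 0.3, -0.023, 0, 0, 1, 0, 0, 0, 0, 1]
}}

```text
time_s: 42.0
tcp_pos: [0.5136, 0.0851, 0.0058]
eef_rot: [180.0, 0.0, 175.4]
contact_force: [0.1, 0.7, -1.6]
gripper_width: 0.0437
```

Emit:
{"api": "carry_out", "payload": {
  "commands": [0.2, -0.016, 0, 0, 1, 0.2, -0.016, 0, 0, 1, 0.2, -0.016, 0, 0, 1, 0.1, -0.008, 0, 0, 1, 0, 0, 0, 0, 1]
}}

```text
time_s: 42.5
tcp_pos: [0.5402, 0.0829, 0.0059]
eef_rot: [180.0, 0.0, 175.4]
contact_force: [-1.2, -0.9, -1.1]
gripper_width: 0.0439
```

Emit:
{"api": "carry_out", "payload": {
  "commands": [0.1, -0.008, -0.01, 0, 1, 0, 0, 0, 0, 1]
}}

```text
time_s: 42.7
tcp_pos: [0.5439, 0.0826, 0.0056]
eef_rot: [180.0, 0.0, 175.4]
contact_force: [-0.5, -0.1, -2.3]
gripper_width: 0.0436
```

Emit:
{"api": "carry_out", "payload": {
  "commands": [0.05, -0.004, 0, 0, 1, 0, 0, 0, 0, 1]
}}

```text
time_s: 42.9
tcp_pos: [0.5457, 0.0825, 0.0057]
eef_rot: [180.0, 0.0, 175.4]
contact_force: [0.2, 0.1, -1.1]
gripper_width: 0.0437
```

Emit:
{"api": "carry_out", "payload": {
  "commands": [0.08, -0.006, 0, 0, 1, 0, 0, 0, 0, 1]
}}

```text
time_s: 43.1
tcp_pos: [0.5492, 0.0822, 0.0057]
eef_rot: [180.0, 0.0, 175.4]
contact_force: [-1.1, -0.7, -1.8]
gripper_width: 0.0437
```

Emit:
{"api": "carry_out", "payload": {
  "commands": [0.06, -0.005, 0, 0, 1, 0, 0, 0, 0, 1]
}}

```text
time_s: 43.3
tcp_pos: [0.5516, 0.082, 0.0056]
eef_rot: [180.0, 0.0, 175.4]
contact_force: [0.4, -0.0, -1.0]
gripper_width: 0.0435
```

Emit:
{"api": "carry_out", "payload": {
  "commands": [0, 0, -0.01, 0, -1, 0, 0, 0, 0, -1, 0, 0, 0, 0, -1, 0, 0, 0, 0, -1, 0, 0, 0, 0, -1, 0, 0, 0.5, 0, -1, 0, 0, 0.5, 0, 1, -0.7, 0.055, 0, 0, 1]
}}

```text
time_s: 44.1
tcp_pos: [0.5272, 0.0854, 0.0477]
eef_rot: [179.9, 0.3, 175.4]
contact_force: [-0.8, 0.6, -0.6]
gripper_width: 0.0766
```

Emit:
{"api": "carry_out", "payload": {
  "commands": [-0.7, 0.055, 0, 0, 1, -0.45, 0.035, 0, 0, 1, 0, 0, 0, 0, 1, 0, 0, 0, 0, 1, 0, 0, 0, 0, 1, 0, 0, 0, 0, 1, 0, 0, -0.5, 0, 1, 0, 0, -0.5, 0, 1]
}}

```text
time_s: 44.9
tcp_pos: [0.4783, 0.0881, 0.0051]
eef_rot: [179.9, 0.1, 175.4]
contact_force: [0.2, -0.3, 0.3]
gripper_width: 0.0132
```

Emit:
{"api": "carry_out", "payload": {
  "commands": [0.2, -0.016, 0, 0, 1, 0.2, -0.016, 0, 0, 1, 0.2, -0.016, 0, 0, 1, 0.05, -0.004, 0, 0, 1, 0, 0, 0, 0, 1]
}}

```text
time_s: 45.4
tcp_pos: [0.5041, 0.0858, 0.0057]
eef_rot: [180.0, 0.1, 175.4]
contact_force: [-0.1, -0.1, 0.1]
gripper_width: 0.0007
```

Emit:
{"api": "carry_out", "payload": {
  "commands": [0.06, -0.005, 0, 0, 1, 0.06, -0.005, 0, 0, 1, 0, 0, 0, 0, 1]
}}

```text
time_s: 45.7
tcp_pos: [0.5083, 0.0854, 0.0054]
eef_rot: [180.0, 0.0, 175.4]
contact_force: [-1.0, 0.2, 0.1]
gripper_width: 0.0006
```

Emit:
{"api": "carry_out", "payload": {
  "commands": [0.05, -0.004, 0, 0, 1, 0, 0, 0, 0, 1]
}}

```text
time_s: 45.9
tcp_pos: [0.5101, 0.0851, 0.0052]
eef_rot: [180.0, -0.0, 175.4]
contact_force: [0.1, -0.7, -0.4]
gripper_width: 0.0005
```

Emit:
{"api": "carry_out", "payload": {
  "commands": [0.05, -0.004, 0, 0, 1, 0, 0, 0, 0, 1]
}}

```text
time_s: 46.1
tcp_pos: [0.5119, 0.0849, 0.0051]
eef_rot: [-180.0, -0.0, 175.4]
contact_force: [-1.0, 1.1, -0.0]
gripper_width: 0.0006
```

Emit:
{"api": "carry_out", "payload": {
  "commands": [0.04, -0.003, 0, 0, 1, 0, 0, 0, 0, 1]
}}

```text
time_s: 46.3
tcp_pos: [0.5121, 0.0846, 0.0049]
eef_rot: [-180.0, -0.1, 175.4]
contact_force: [-7.1, 3.5, 4.1]
gripper_width: 0.0004
```

Emit:
{"api": "carry_out", "payload": {
  "commands": [0.04, -0.003, 0, 0, 1, 0, 0, 0, 0, 1]
}}

```text
time_s: 46.5
tcp_pos: [0.5121, 0.0843, 0.0047]
eef_rot: [-179.9, -0.3, 175.4]
contact_force: [-12.6, 6.3, 10.0]
gripper_width: 0.0006
```

Emit:
{"api": "carry_out", "payload": {
  "commands": [0.04, -0.003, 0, 0, 1, 0, 0, 0, 0, 1]
}}

```text
time_s: 46.7
tcp_pos: [0.5121, 0.0841, 0.0045]
eef_rot: [-179.9, -0.4, 175.3]
contact_force: [-20.0, 9.3, 13.5]
gripper_width: 0.0007
```

Emit:
{"api": "carry_out", "payload": {
  "commands": [-0.4, 0.03, 0, 0, 1, 0, 0, 0.7, 0, 0, 0, 0, 0.6, 0, -1, 0.2, -0.9, 0, -0.08, -1, 0.2, -0.9, 0, 0, -1, 0.2, -0.9, 0, 0, -1, 0.1, -0.9, 0, 0, -1, 0, -0.9, 0, 0, -1]
}}

```text
time_s: 47.5
tcp_pos: [0.5297, -0.0956, 0.0573]
eef_rot: [180.0, 0.1, 175.1]
contact_force: [0.1, 0.8, -0.4]
gripper_width: 0.0507
```

Emit:
{"api": "carry_out", "payload": {
  "commands": [0, 0, 0, 0, -1, 0, 0, 0, 0, -1, 0, 0, 0, 0, -1]
}}

```text
time_s: 47.8
tcp_pos: [0.529, -0.0938, 0.0572]
eef_rot: [180.0, 0.0, 175.1]
contact_force: [-0.7, 0.6, 0.2]
gripper_width: 0.0746
```

Emit:
{"api": "carry_out", "payload": {
  "commands": [0, 0, -0.2, 0, -1, 0, 0, -0.4, 0, -1, 0, 0, -0.4, 0, -1, 0, 0, -0.3, 0, -1, 0, 0, 0, 0, -1]
}}

```text
time_s: 48.3
tcp_pos: [0.5275, -0.0937, 0.0033]
eef_rot: [-180.0, -0.2, 175.1]
contact_force: [-0.0, -0.3, 0.6]
gripper_width: 0.0874
```

Emit:
{"api": "carry_out", "payload": {
  "commands": [0, 0, 0, 0, 1, 0, 0, 0, 0, 1, 0, 0, 0, 0, 1, 0, 0, 0, 0, 1, 0, 0, 0, 0, 1, 0, 0, 0, 0, 1, 0, 0, 0, 0, 1, 0, 0, 0, 0, 1],
  "grip_force": 30
}}

```text
time_s: 49.1
tcp_pos: [0.5289, -0.0942, 0.0054]
eef_rot: [-180.0, 0.0, 175.1]
contact_force: [-1.8, 0.6, 3.2]
gripper_width: 0.044
```

Emit:
{"api": "carry_out", "payload": {
  "commands": [-0.38, 0.033, 0, 0, 1, -0.38, 0.033, 0, 0, 1, -0.38, 0.033, 0, 0, 1, -0.38, 0.033, 0, 0, 1, -0.38, 0.033, 0, 0, 1, -0.4, 0.033, 0, 0, 1, 0, 0, 0, 0, 1, 0, 0, 0, 0, 1]
}}

```text
time_s: 49.9
tcp_pos: [0.4371, -0.0862, 0.0054]
eef_rot: [180.0, 0.0, 175.1]
contact_force: [-2.3, 1.7, 6.1]
gripper_width: 0.0441
```

Emit:
{"api": "carry_out", "payload": {
  "commands": [0, 0, 0, 0, -1, 0, 0, 0, 0, -1, 0, 0, 0, 0, -1, 0, 0, 0, 0, -1, 0.5, -0.043, 0, 0, -1, 0.7, -0.06, 0, 0, -1, 0.7, -0.06, 0, 0, -1, 0.34, -0.027, 0, 0, -1]
}}

```text
time_s: 50.7
tcp_pos: [0.529, -0.094, 0.0052]
eef_rot: [-180.0, 0.1, 175.1]
contact_force: [-0.6, -0.3, 0.0]
gripper_width: 0.0874
```

Emit:
{"api": "carry_out", "payload": {
  "commands": [0, 0, 0, 0, 1, 0, 0, 0, 0, 1, 0, 0, 0, 0, 1, 0, 0, 0, 0, 1, 0, 0, 0, 0, 1, 0, 0, 0, 0, 1, 0, 0, 0, 0, 1, 0, 0, 0, 0, 1],
  "grip_force": 40
}}

```text
time_s: 51.5
tcp_pos: [0.5263, -0.0938, 0.0054]
eef_rot: [180.0, -0.0, 175.1]
contact_force: [-2.1, 1.1, 3.3]
gripper_width: 0.0438
```

Emit:
{"api": "carry_out", "payload": {
  "commands": [0, 0, 0.2, 0, 1, 0, 0, 0.3, 0, 1, 0, 0, 0.3, 0, 1, 0, 0, 0.3, 0, 1, 0, 0, 0.3, 0, 1, 0, 0, 0, 0, 1]
}}

```text
time_s: 52.1
tcp_pos: [0.5278, -0.0937, 0.0635]
eef_rot: [180.0, 0.2, 175.1]
contact_force: [0.2, -0.1, -1.2]
gripper_width: 0.0439
```

Emit:
{"api": "carry_out", "payload": {
  "commands": [-0.28, 0.024, 0, 1, 1, -0.28, 0.024, 0, 1, 1, -0.28, 0.024, 0, 1, 1, -0.28, 0.024, 0, 1, 1, -0.28, 0.024, 0, 1, 1, -0.28, 0.024, 0, 1, 1, -0.28, 0.024, 0, 1, 1, -0.28, 0.024, 0, 1, 1]
}}

```text
time_s: 52.9
tcp_pos: [0.4361, -0.0862, 0.061]
eef_rot: [180.0, -0.0, -152.8]
contact_force: [-0.3, -0.3, -0.6]
gripper_width: 0.0438
```

Emit:
{"api": "carry_out", "payload": {
  "commands": [0, 0, 0, 1, 1, 0, 0, 0, 1, 1, 0, 0, 0, 1, 1, 0, 0, 0, 1, 1, 0, 0, 0, 1, 1, 0, 0, 0, 1, 1, 0, 0, 0, 1, 1, 0, 0, 0, 1, 1]
}}

```text
time_s: 53.7
tcp_pos: [0.4366, -0.0862, 0.0611]
eef_rot: [180.0, -0.0, -120.7]
contact_force: [-0.2, 0.6, -1.2]
gripper_width: 0.044
```

Emit:
{"api": "carry_out", "payload": {
  "commands": [0, 0, 0, 1, 1, 0, 0, 0, 1, 1, 0, 0, 0, 1, 1, 0, 0, 0, 1, 1, 0, 0, 0, 1, 1, 0, 0, 0, 1, 1, 0, 0, 0, 1, 1, 0, 0, 0, 1, 1]
}}

```text
time_s: 54.5
tcp_pos: [0.4366, -0.0862, 0.061]
eef_rot: [180.0, 0.0, -88.8]
contact_force: [0.1, -0.6, -1.3]
gripper_width: 0.0438
```

Emit:
{"api": "carry_out", "payload": {
  "commands": [0, 0, 0, 1, 1, 0, 0, 0, 1, 1, 0, 0, 0, 1, 1, 0, 0, 0, 1, 1, 0, 0, 0, 1, 1, 0, 0, 0, 1, 1, 0, 0, 0, 1, 1, 0, 0, 0, 1, 1]
}}

```text
time_s: 55.3
tcp_pos: [0.4365, -0.0862, 0.061]
eef_rot: [180.0, 0.0, -56.8]
contact_force: [-0.4, -0.2, -1.5]
gripper_width: 0.0436
```

Emit:
{"api": "carry_out", "payload": {
  "commands": [0, 0, 0, 1, 1, 0, 0, 0, 1, 1, 0, 0, 0, 1, 1, 0, 0, 0, 1, 1, 0, 0, 0, 1, 1, 0, 0, 0, 1, 1, 0, 0, 0, 1, 1, 0, 0, 0, 1, 1]
}}

```text
time_s: 56.1
tcp_pos: [0.4365, -0.0862, 0.061]
eef_rot: [180.0, 0.0, -24.7]
contact_force: [0.0, 0.6, -0.9]
gripper_width: 0.0436
```

Emit:
{"api": "carry_out", "payload": {
  "commands": [0, 0, 0, 1, 1, 0, 0, 0, 1, 1, 0, 0, 0, 1, 1, 0, 0, 0, 1, 1, 0, 0, 0, 1, 1, 0, 0, 0, 0, 1, 0, 0, 0, 0, 1]
}}

```text
time_s: 56.8
tcp_pos: [0.4367, -0.0862, 0.0611]
eef_rot: [180.0, 0.0, -5.0]
contact_force: [0.7, 0.4, -0.3]
gripper_width: 0.0437
```

Emit:
{"api": "carry_out", "payload": {
  "commands": [0, 0, -0.3, 0, 1, 0, 0, -0.3, 0, 1, 0, 0, -0.3, 0, 1, 0, 0, -0.3, 0, 1, 0, 0, -0.15, 0, 1, 0, 0, -0.03, 0, 1, 0, 0, 0, 0, 1, 0, 0, 0, 0, 1]
}}

```text
time_s: 57.6
tcp_pos: [0.4372, -0.0861, 0.0064]
eef_rot: [-180.0, -0.0, -4.9]
contact_force: [0.1, 0.5, -0.8]
gripper_width: 0.0437
```

Emit:
{"api": "carry_out", "payload": {
  "commands": [0.2, -0.017, 0, 0, 1, 0.3, -0.026, 0, 0, 1, 0.3, -0.026, 0, 0, 1, 0.3, -0.026, 0, 0, 1, 0.3, -0.026, 0, 0, 1, 0.3, -0.026, 0, 0, 1, 0, 0, 0, 0, 1]
}}

```text
time_s: 58.3
tcp_pos: [0.5069, -0.0923, 0.0059]
eef_rot: [180.0, -0.1, -4.9]
contact_force: [1.3, -0.8, -1.9]
gripper_width: 0.0437
```

Emit:
{"api": "carry_out", "payload": {
  "commands": [0.2, -0.017, 0, 0, 1, 0.2, -0.017, 0, 0, 1, 0.2, -0.017, 0, 0, 1, 0.2, -0.017, 0, 0, 1, 0, 0, 0, 0, 1]
}}

```text
time_s: 58.8
tcp_pos: [0.5381, -0.0949, 0.006]
eef_rot: [180.0, -0.0, -4.9]
contact_force: [0.5, -2.5, -0.6]
gripper_width: 0.0437
```

Emit:
{"api": "carry_out", "payload": {
  "commands": [0.1, -0.009, -0.01, 0, 1, 0.1, -0.009, 0, 0, 1, 0, 0, 0, 0, 1]
}}

```text
time_s: 59.1
tcp_pos: [0.5453, -0.0955, 0.0056]
eef_rot: [180.0, -0.0, -4.9]
contact_force: [0.2, -1.7, -1.5]
gripper_width: 0.0435
```

Emit:
{"api": "carry_out", "payload": {
  "commands": [0, 0, -0.01, 0, -1, 0, 0, 0, 0, -1, 0, 0, 0, 0, -1, 0, 0, 0, 0, -1, 0, 0, 0, 0, -1, 0, 0, 0.5, 0, -1, 0, 0, 0.5, 0, 1, -0.7, 0.06, 0, 0, 1]
}}

```text
time_s: 59.9
tcp_pos: [0.5213, -0.0928, 0.0477]
eef_rot: [-180.0, -0.4, -4.8]
contact_force: [-1.0, 0.4, 0.0]
gripper_width: 0.0766
```

Emit:
{"api": "carry_out", "payload": {
  "commands": [-0.7, 0.06, 0, 0, 1, -0.4, 0.034, 0, 0, 1, 0, 0, 0, 0, 1, 0, 0, 0, 0, 1, 0, 0, 0, 0, 1, 0, 0, 0, 0, 1, 0, 0, -0.5, 0, 1, 0, 0, -0.5, 0, 1]
}}

```text
time_s: 60.7
tcp_pos: [0.474, -0.0892, 0.0051]
eef_rot: [-180.0, -0.1, -4.9]
contact_force: [0.1, 0.4, 0.1]
gripper_width: 0.0131
```

Emit:
{"api": "carry_out", "payload": {
  "commands": [0.2, -0.017, 0, 0, 1, 0.2, -0.017, 0, 0, 1, 0.2, -0.017, 0, 0, 1, 0, 0, 0, 0, 1]
}}

```text
time_s: 61.1
tcp_pos: [0.4992, -0.0913, 0.006]
eef_rot: [-180.0, -0.1, -4.9]
contact_force: [0.2, 0.0, 0.2]
gripper_width: 0.0007
```

Emit:
{"api": "carry_out", "payload": {
  "commands": [0.06, -0.005, 0, 0, 1, 0, 0, 0, 0, 1]
}}

```text
time_s: 61.3
tcp_pos: [0.4996, -0.0916, 0.0056]
eef_rot: [-180.0, -0.0, -4.9]
contact_force: [0.3, -0.2, 0.1]
gripper_width: 0.0004
```

Emit:
{"api": "carry_out", "payload": {
  "commands": [0.06, -0.005, 0, 0, 1, 0, 0, 0, 0, 1]
}}

```text
time_s: 61.5
tcp_pos: [0.5018, -0.0918, 0.0054]
eef_rot: [-180.0, -0.0, -4.9]
contact_force: [-0.1, -1.0, 0.2]
gripper_width: 0.0005
```

Emit:
{"api": "carry_out", "payload": {
  "commands": [0.05, -0.004, 0, 0, 1, 0, 0, 0, 0, 1]
}}

```text
time_s: 61.7
tcp_pos: [0.5039, -0.0919, 0.0053]
eef_rot: [-180.0, -0.0, -4.9]
contact_force: [0.3, -0.3, -0.4]
gripper_width: 0.0005
```

Emit:
{"api": "carry_out", "payload": {
  "commands": [0.05, -0.004, 0, 0, 1, 0, 0, 0, 0, 1]
}}

```text
time_s: 61.9
tcp_pos: [0.5053, -0.0922, 0.0051]
eef_rot: [180.0, 0.0, -4.9]
contact_force: [-1.7, 1.2, 0.8]
gripper_width: 0.0
```

Emit:
{"api": "carry_out", "payload": {
  "commands": [0.04, -0.003, 0, 0, 1, 0, 0, 0, 0, 1]
}}

```text
time_s: 62.1
tcp_pos: [0.5052, -0.0923, 0.0048]
eef_rot: [180.0, 0.2, -4.9]
contact_force: [-5.7, 1.3, 3.6]
gripper_width: 0.0003
```

Emit:
{"api": "carry_out", "payload": {
  "commands": [0.04, -0.003, 0, 0, 1, 0, 0, 0, 0, 1]
}}

```text
time_s: 62.3
tcp_pos: [0.5052, -0.0925, 0.0045]
eef_rot: [180.0, 0.4, -5.0]
contact_force: [-9.2, 3.2, 7.0]
gripper_width: -0.0
```

Emit:
{"api": "carry_out", "payload": {
  "commands": [-0.4, 0.03, 0, 0, 1, 0, 0, 0.8, 0, 0, 0, 0, 0.8, 0, -1, 0, 0, 0.9, -1, -1, 0.4, -0.8, 0, -1, -1, 0.4, -0.8, 0, -1, -1, 0.4, -0.8, 0, -1, -1, 0.4, -0.8, 0, -1, -1]
}}

```text
time_s: 63.1
tcp_pos: [0.5577, -0.2204, 0.1055]
eef_rot: [-180.0, -0.1, -25.0]
contact_force: [-0.1, 0.5, -0.4]
gripper_width: 0.0508
```

Emit:
{"api": "carry_out", "payload": {
  "commands": [0.3, -0.2, 0, -1, -1, 0, 0, 0, -1, -1, 0, 0, 0, -1, -1, 0, 0, 0, -1, -1, 0, 0, 0, -1, -1, 0, 0, 0, -1, -1, 0, 0, 0, -1, -1, 0, 0, 0, -1, -1]
}}

```text
time_s: 63.9
tcp_pos: [0.5691, -0.2272, 0.1052]
eef_rot: [-180.0, -0.0, -57.1]
contact_force: [0.4, -0.5, -0.3]
gripper_width: 0.0874
```

Emit:
{"api": "carry_out", "payload": {
  "commands": [0, 0, 0, -1, -1, 0, 0, 0, -1, -1, 0, 0, 0, -1, -1, 0, 0, 0, -1, -1, 0, 0, 0, -1, -1, 0, 0, 0, -1, -1, 0, 0, 0, -1, -1, 0, 0, 0, -1, -1]
}}

```text
time_s: 64.7
tcp_pos: [0.569, -0.2272, 0.1051]
eef_rot: [-180.0, -0.0, -89.1]
contact_force: [0.4, 0.4, 0.5]
gripper_width: 0.0872
```

Emit:
{"api": "carry_out", "payload": {
  "commands": [0, 0, 0, -1, -1, 0, 0, 0, -1, -1, 0, 0, 0, -1, -1, 0, 0, 0, -1, -1, 0, 0, 0, -1, -1, 0, 0, 0, -1, -1, 0, 0, 0, -1, -1, 0, 0, 0, -1, -1]
}}

```text
time_s: 65.5
tcp_pos: [0.569, -0.2272, 0.1051]
eef_rot: [-180.0, 0.0, -121.1]
contact_force: [-0.0, -0.6, -0.5]
gripper_width: 0.0874
```

Emit:
{"api": "carry_out", "payload": {
  "commands": [0, 0, 0, -1, -1, 0, 0, 0, -1, -1, 0, 0, 0, -1, -1, 0, 0, 0, -1, -1, 0, 0, 0, -1, -1, 0, 0, 0, -1, -1, 0, 0, 0, -1, -1, 0, 0, 0, -1, -1]
}}

```text
time_s: 66.3
tcp_pos: [0.569, -0.2272, 0.1051]
eef_rot: [-180.0, 0.0, -153.1]
contact_force: [-0.0, 0.5, 0.0]
gripper_width: 0.0877
```

Emit:
{"api": "carry_out", "payload": {
  "commands": [0, 0, 0, -1, -1, 0, 0, 0, -1, -1, 0, 0, 0, -1, -1, 0, 0, 0, -1, -1, 0, 0, 0, 0, -1, 0, 0, 0, 0, -1]
}}

```text
time_s: 66.9
tcp_pos: [0.5689, -0.2272, 0.1052]
eef_rot: [-180.0, 0.0, -168.8]
contact_force: [0.1, 0.9, -0.6]
gripper_width: 0.0879
```

Run:
```python
from plant import telemetry
s=telemetry.get_state(); print(s["tcp_pos"],s["eef_rot"],s["joints"].round(1))
```

```text
[ 0.56892926 -0.22717066  0.10516076] [-1.79996848e+02  8.76070266e-03 -1.68792907e+02] [ -3.5  20.3 -16.1   0.  -53.6 -75.3]
```

Emit:
{"api": "carry_out", "payload": {
  "commands": [0.1, -0.06, -0.2, 0, -1, 0, 0, -0.5, 0, -1, 0, 0, -0.5, 0, -1, 0, 0, -0.4, 0, -1, 0, 0, -0.2, 0, -1, 0, 0, 0, 0, -1]
}}

```text
time_s: 67.5
tcp_pos: [0.572, -0.2296, 0.0316]
eef_rot: [180.0, -0.1, -168.9]
contact_force: [-0.5, 0.8, -0.1]
gripper_width: 0.0875
```

Emit:
{"api": "carry_out", "payload": {
  "commands": [0, 0, 0, 0, 1, 0, 0, 0, 0, 1, 0, 0, 0, 0, 1, 0, 0, 0, 0, 1, 0, 0, 0, 0, 1, 0, 0, 0, 0, 1, 0, 0, 0, 0, 1, 0, 0, 0, 0, 1],
  "grip_force": 15
}}

```text
time_s: 68.3
tcp_pos: [0.5728, -0.2292, 0.0333]
eef_rot: [180.0, 0.0, -168.9]
contact_force: [-0.4, 3.8, 2.4]
gripper_width: 0.0428
```

Emit:
{"api": "carry_out", "payload": {
  "commands": [0, 0, 0.0067, 1, 1, 0, 0, 0.0067, 1, 1, 0, 0, 0.0067, 1, 1, 0, 0, 0.0067, 1, 1, 0, 0, 0.0067, 1, 1, 0, 0, 0.0067, 1, 1, 0, 0, 0.0067, 1, 1, 0, 0, 0.0067, 1, 1]
}}

```text
time_s: 69.1
tcp_pos: [0.5733, -0.23, 0.0356]
eef_rot: [-179.9, 0.0, -136.7]
contact_force: [1.4, -1.6, 0.8]
gripper_width: 0.0425
```

Emit:
{"api": "carry_out", "payload": {
  "commands": [0, 0, 0.0067, 1, 1, 0, 0, 0.0067, 1, 1, 0, 0, 0.0067, 1, 1, 0, 0, 0.0067, 1, 1, 0, 0, 0.0067, 1, 1, 0, 0, 0.0067, 1, 1, 0, 0, 0.0067, 1, 1, 0, 0, 0.0067, 1, 1]
}}

```text
time_s: 69.9
tcp_pos: [0.5741, -0.2305, 0.0378]
eef_rot: [-179.9, -0.0, -104.7]
contact_force: [3.3, -3.7, -1.9]
gripper_width: 0.0425
```

Emit:
{"api": "carry_out", "payload": {
  "commands": [0, 0, 0.0067, 1, 1, 0, 0, 0.0067, 1, 1, 0, 0, 0.0067, 1, 1, 0, 0, 0.0067, 1, 1, 0, 0, 0.0067, 1, 1, 0, 0, 0.0067, 1, 1, 0, 0, 0.0067, 1, 1, 0, 0, 0.0067, 1, 1]
}}

```text
time_s: 70.7
tcp_pos: [0.575, -0.2304, 0.04]
eef_rot: [-179.8, -0.1, -72.7]
contact_force: [5.4, -5.0, -4.0]
gripper_width: 0.0429
```

Emit:
{"api": "carry_out", "payload": {
  "commands": [0, 0, 0.0067, 1, 1, 0, 0, 0.0067, 1, 1, 0, 0, 0.0067, 1, 1, 0, 0, 0.0067, 1, 1, 0, 0, 0.0067, 1, 1, 0, 0, 0.0067, 1, 1, 0, 0, 0.0067, 1, 1, 0, 0, 0.0067, 1, 1]
}}

```text
time_s: 71.5
tcp_pos: [0.5758, -0.23, 0.0422]
eef_rot: [-179.8, -0.3, -40.7]
contact_force: [8.1, -0.9, -4.7]
gripper_width: 0.0422
```

Emit:
{"api": "carry_out", "payload": {
  "commands": [0, 0, 0.0067, 1, 1, 0, 0, 0.0067, 1, 1, 0, 0, 0.0067, 1, 1, 0, 0, 0.0067, 1, 1, 0, 0, 0.0067, 1, 1, 0, 0, 0.0067, 1, 1, 0, 0, 0.0067, 1, 1, 0, 0, 0.0067, 1, 1]
}}

```text
time_s: 72.3
tcp_pos: [0.5763, -0.2292, 0.0443]
eef_rot: [-180.0, -0.3, -8.7]
contact_force: [9.0, 3.5, -5.7]
gripper_width: 0.0427
```

Emit:
{"api": "carry_out", "payload": {
  "commands": [0, 0, 0.0067, 1, 1, 0, 0, 0.0067, 1, 1, 0, 0, 0.0067, 1, 1, 0, 0, 0.0067, 1, 1, 0, 0, 0, 0, 1]
}}

```text
time_s: 72.8
tcp_pos: [0.5762, -0.2287, 0.0453]
eef_rot: [180.0, -0.3, 7.3]
contact_force: [8.8, 4.7, -4.6]
gripper_width: 0.0423
```

Emit:
{"api": "carry_out", "payload": {
  "commands": [0, 0, 0, 0, -1, 0, 0, 0, 0, -1, 0, 0, 0, 0, -1, 0, 0, 0, 0, -1, 0, 0, 0, 0, -1, 0, 0, 0, 0, -1, 0, 0, 0, 0, -1, 0, 0, 0.4, 0, -1]
}}

```text
time_s: 73.6
tcp_pos: [0.5712, -0.2293, 0.0591]
eef_rot: [-179.9, 0.2, 7.1]
contact_force: [-0.5, 0.1, -0.1]
gripper_width: 0.0874
```

Emit:
{"api": "carry_out", "payload": {
  "commands": [0, 0, 0.6, 0, -1, 0, 0, 0.6, 0, -1, 0, 0, 0.5, 0, -1, -0.2, 0.9, 0, 0, -1, -0.2, 1, 0, 0, -1, -0.2, 1, 0, 0, -1, -0.2, 1, 0, 0, -1, -0.2, 1, 0, 0, -1]
}}

```text
time_s: 74.4
tcp_pos: [0.5323, -0.0322, 0.1292]
eef_rot: [-180.0, -0.0, 7.1]
contact_force: [1.4, -0.7, 0.3]
gripper_width: 0.0875
```

Emit:
{"api": "carry_out", "payload": {
  "commands": [-0.2, 1, 0, 0, -1, -0.2, 1, 0, 0, -1, -0.2, 1, 0, 0, -1, -0.2, 1, 0, 0, -1, 0, 1, 0, 0, -1, 0, 1, 0, 0, -1, 0, 0, 0, 0, -1]
}}

```text
time_s: 75.1
tcp_pos: [0.5013, 0.2106, 0.1293]
eef_rot: [-180.0, -0.1, 7.3]
contact_force: [-0.4, 0.0, 0.3]
gripper_width: 0.0877
```

Run:
```python
from plant import cams
from h import *
a=cams.capture("scene")["frame"][:,:,::-1]; cv2.imwrite("pics/j_s.png",a)
cv2.imwrite("pics/j_t.png",cams.capture("top")["frame"][:,:,::-1])
cv2.imwrite("pics/j1.png",np.hstack([cv2.resize(i,(400,500),interpolation=cv2.INTER_CUBIC) for i in (a[140:200,348:396],a[180:290,225:313][:, :])]))
```

```text
(no output)
```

View pics/j1.png

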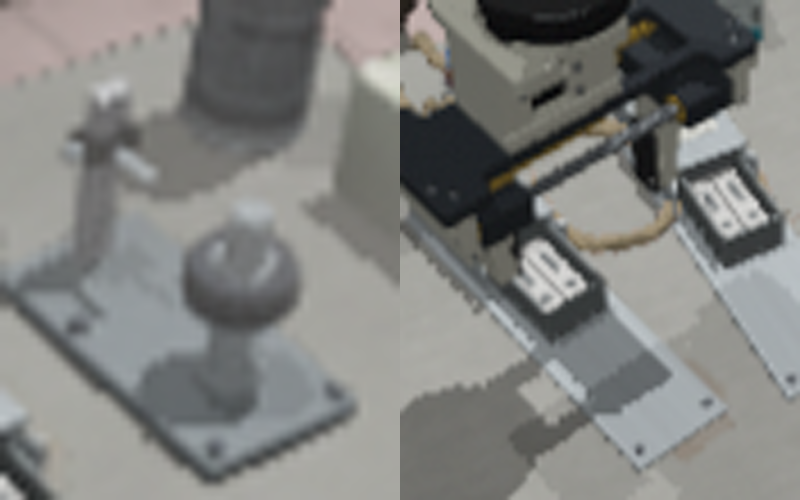

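Emit:
{"api": "carry_out", "payload": {
  "commands": [0, -1, 0, -0.92, 1, 0, -1, 0, -0.92, 1, 0, -1, 0, -0.92, 1, 0, -1, 0, -0.92, 1, 0.3, -1, 0, -0.92, 1, 0.3, -1, 0, -0.92, 1, 0.3, -1, 0, 0, 1, 0.4, -1, 0, 0, 1]
}}

```text
time_s: 76.0
tcp_pos: [0.5521, -0.1164, 0.1293]
eef_rot: [-180.0, -0.0, -15.1]
contact_force: [1.2, 1.3, 0.0]
gripper_width: 0.029
```

Emit:
{"api": "carry_out", "payload": {
  "commands": [0.5, -1, 0, 0, 1, 0.6, -1, 0, 0, 1, 0.4, -0.75, 0, 0, 1, 0.4, 0, 0, 0, 1, 0, 0, 0, 0, 1, 0, 0, 0, 0, 1]
}}

```text
time_s: 76.6
tcp_pos: [0.6277, -0.2243, 0.1285]
eef_rot: [180.0, 0.1, -15.1]
contact_force: [-0.5, 0.0, 0.9]
gripper_width: 0.0003
```

Emit:
{"api": "carry_out", "payload": {
  "commands": [0.12, 0.08, -0.4, 0, 1, 0, 0, -0.4, 0, 1, 0, 0, -0.3, 0, 1, 0, 0, -0.15, 0, 1, 0, 0, 0, 0, 1, 0, 0, 0, 0, 1]
}}

```text
time_s: 77.2
tcp_pos: [0.6338, -0.2203, 0.0794]
eef_rot: [180.0, -0.0, -15.0]
contact_force: [0.4, 0.8, -0.1]
gripper_width: 0.0004
```

Emit:
{"api": "carry_out", "payload": {
  "commands": [0, 0, -0.05, 0, 1, 0, 0, 0, 0, 1]
}}

```text
time_s: 77.4
tcp_pos: [0.6338, -0.2203, 0.0774]
eef_rot: [-180.0, -0.0, -15.0]
contact_force: [-0.2, -0.0, 0.3]
gripper_width: 0.0005
```

Emit:
{"api": "carry_out", "payload": {
  "commands": [0, 0, -0.04, 0, 1, 0, 0, 0, 0, 1]
}}

```text
time_s: 77.6
tcp_pos: [0.6336, -0.2204, 0.0754]
eef_rot: [-180.0, -0.0, -15.0]
contact_force: [-0.1, -0.4, -0.8]
gripper_width: 0.0006
```

Emit:
{"api": "carry_out", "payload": {
  "commands": [0, 0, -0.03, 0, 1, 0, 0, 0, 0, 1]
}}

```text
time_s: 77.8
tcp_pos: [0.6335, -0.2203, 0.074]
eef_rot: [180.0, 0.0, -15.0]
contact_force: [-0.5, -0.3, -0.7]
gripper_width: 0.0004
```

Emit:
{"api": "carry_out", "payload": {
  "commands": [0, 0, -0.03, 0, 1, 0, 0, 0, 0, 1]
}}

```text
time_s: 78.0
tcp_pos: [0.6335, -0.2203, 0.0728]
eef_rot: [180.0, 0.0, -15.0]
contact_force: [0.0, 0.4, -0.2]
gripper_width: 0.0006
```

Tip at 0.0778 with no contact so far.

Emit:
{"api": "carry_out", "payload": {
  "commands": [0, 0, -0.025, 0, 1, 0, 0, 0, 0, 1]
}}

```text
time_s: 78.2
tcp_pos: [0.6335, -0.2203, 0.0718]
eef_rot: [180.0, 0.0, -15.0]
contact_force: [-0.3, 0.5, -0.4]
gripper_width: 0.0006
```

Emit:
{"api": "carry_out", "payload": {
  "commands": [0, 0, -0.025, 0, 1, 0, 0, 0, 0, 1]
}}

```text
time_s: 78.4
tcp_pos: [0.6335, -0.2203, 0.0708]
eef_rot: [180.0, 0.0, -15.0]
contact_force: [-0.7, 0.1, -0.2]
gripper_width: 0.0007
```

Emit:
{"api": "carry_out", "payload": {
  "commands": [0, 0, -0.025, 0, 1, 0, 0, 0, 0, 1]
}}

```text
time_s: 78.6
tcp_pos: [0.6335, -0.2203, 0.0698]
eef_rot: [180.0, 0.0, -15.0]
contact_force: [-1.1, 0.4, -0.3]
gripper_width: 0.0005
```

Emit:
{"api": "carry_out", "payload": {
  "commands": [0, 0, -0.025, 0, 1, 0, 0, 0, 0, 1]
}}

```text
time_s: 78.8
tcp_pos: [0.6335, -0.2203, 0.0688]
eef_rot: [180.0, 0.0, -15.0]
contact_force: [0.3, 0.2, -0.5]
gripper_width: 0.0004
```

Emit:
{"api": "carry_out", "payload": {
  "commands": [0, 0, -0.025, 0, 1, 0, 0, 0, 0, 1]
}}

```text
time_s: 79.0
tcp_pos: [0.6335, -0.2203, 0.0678]
eef_rot: [-180.0, 0.0, -15.0]
contact_force: [-0.7, -0.8, -0.4]
gripper_width: 0.0005
```

Emit:
{"api": "carry_out", "payload": {
  "commands": [0, 0, -0.025, 0, 1, 0, 0, 0, 0, 1]
}}

```text
time_s: 79.2
tcp_pos: [0.6337, -0.2204, 0.0672]
eef_rot: [180.0, -0.0, -15.0]
contact_force: [-0.9, -0.0, 2.1]
gripper_width: 0.0009
```

Run:
```python
from plant import cams, telemetry
from h import *
print(telemetry.get_state()["tcp_pos"])
a=cams.capture("scene")["frame"][:,:,::-1]; b=cv2.imread("pics/j_s.png")
cv2.imwrite("pics/k1.png",np.hstack([cv2.resize(i[140:190,340:396],(400,357),interpolation=cv2.INTER_CUBIC) for i in (a,b)]))
k=lambda p:((p-[340,140]+.43)*7.14).round()
for z in(.07,.074,.078):print(z,[k(proj("scene",[(x,-.229,z)])) [0] for x in(.628,.633,.648)])
```

```text
[ 0.63373547 -0.22037124  0.06722779]
0.07 [array([186., 161.]), array([179., 155.]), array([158., 138.])]
0.074 [array([187., 154.]), array([180., 148.]), array([159., 131.])]
0.078 [array([188., 147.]), array([181., 141.]), array([160., 124.])]
```

View pics/k1.png

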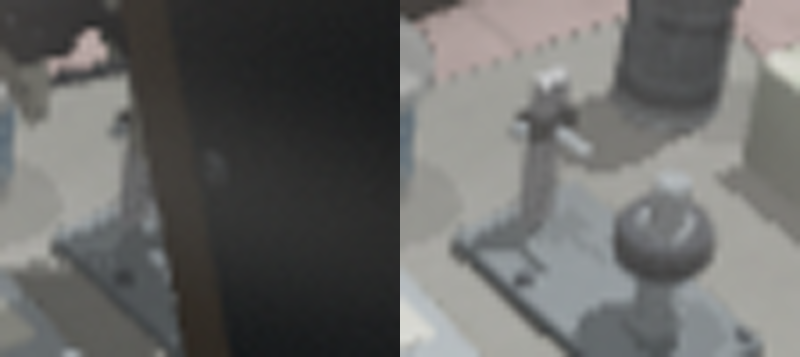

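Emit:
{"api": "carry_out", "payload": {
  "commands": [0, 0, -0.025, 0, 1, 0, 0, 0, 0, 1]
}}

```text
time_s: 79.45
tcp_pos: [0.6339, -0.2204, 0.0669]
eef_rot: [180.0, -0.0, -15.0]
contact_force: [-2.6, 1.8, 7.5]
gripper_width: 0.0006
```

Emit:
{"api": "carry_out", "payload": {
  "commands": [0, 0, 0.4, 0, 1, 0, 0, 0.3, 0, 1, 0, 0, 0.3, 0, 1, -0.6, 0, 0, 0, 1, -0.8, 0, 0, 0, 1, -0.64, 0, 0, 0, 1, 0, 0, 0, 0, 1, 0, 0, 0, 0, 1]
}}

```text
time_s: 80.25
tcp_pos: [0.5523, -0.2205, 0.107]
eef_rot: [-180.0, -0.1, -15.0]
contact_force: [-0.6, 0.5, 0.9]
gripper_width: 0.0006
```

Emit:
{"api": "carry_out", "payload": {
  "commands": [0.08, 0, -0.3, 0, 1, 0, 0, -0.3, 0, 1, 0, 0, -0.3, 0, 1, 0, 0, 0, 0, 1, 0, 0, 0, 0, 1]
}}

```text
time_s: 80.75
tcp_pos: [0.5549, -0.2204, 0.069]
eef_rot: [180.0, 0.1, -15.0]
contact_force: [-0.4, -0.5, 0.4]
gripper_width: 0.0003
```

Emit:
{"api": "carry_out", "payload": {
  "commands": [0, 0, -0.025, 0, 1, 0, 0, 0, 0, 1]
}}

```text
time_s: 80.95
tcp_pos: [0.5555, -0.2204, 0.0693]
eef_rot: [-180.0, -0.0, -15.0]
contact_force: [0.7, 0.9, -0.8]
gripper_width: 0.0002
```

Emit:
{"api": "carry_out", "payload": {
  "commands": [0, 0, -0.025, 0, 1, 0, 0, 0, 0, 1]
}}

```text
time_s: 81.15
tcp_pos: [0.5553, -0.2203, 0.0682]
eef_rot: [-180.0, -0.0, -15.0]
contact_force: [0.4, -0.2, 0.6]
gripper_width: 0.0004
```

Emit:
{"api": "carry_out", "payload": {
  "commands": [0, 0, -0.02, 0, 1, 0, 0, 0, 0, 1]
}}

```text
time_s: 81.35
tcp_pos: [0.5552, -0.2203, 0.0672]
eef_rot: [-180.0, -0.0, -15.0]
contact_force: [-0.9, -0.8, 0.2]
gripper_width: 0.0004
```

Emit:
{"api": "carry_out", "payload": {
  "commands": [0, 0, -0.02, 0, 1, 0, 0, 0, 0, 1]
}}

```text
time_s: 81.55
tcp_pos: [0.5552, -0.2203, 0.0663]
eef_rot: [180.0, 0.0, -15.0]
contact_force: [0.1, 0.3, -0.1]
gripper_width: 0.0005
```

Emit:
{"api": "carry_out", "payload": {
  "commands": [0, 0, -0.02, 0, 1, 0, 0, 0, 0, 1]
}}

```text
time_s: 81.75
tcp_pos: [0.5551, -0.2203, 0.0654]
eef_rot: [180.0, 0.0, -15.0]
contact_force: [0.3, 0.4, 0.6]
gripper_width: 0.0002
```

Emit:
{"api": "carry_out", "payload": {
  "commands": [0, 0, -0.02, 0, 1, 0, 0, 0, 0, 1]
}}

```text
time_s: 81.95
tcp_pos: [0.5551, -0.2203, 0.0647]
eef_rot: [180.0, 0.0, -15.0]
contact_force: [-0.0, -0.6, 0.3]
gripper_width: 0.0008
```

Emit:
{"api": "carry_out", "payload": {
  "commands": [0, 0, -0.02, 0, 1, 0, 0, 0, 0, 1]
}}

```text
time_s: 82.15
tcp_pos: [0.5552, -0.2204, 0.0645]
eef_rot: [180.0, -0.0, -15.0]
contact_force: [-2.3, 1.8, 4.2]
gripper_width: 0.0004
```

Emit:
{"api": "carry_out", "payload": {
  "commands": [0, 0, -0.015, 0, 1, 0, 0, 0, 0, 1]
}}

```text
time_s: 82.35
tcp_pos: [0.5552, -0.2204, 0.0642]
eef_rot: [180.0, -0.0, -15.0]
contact_force: [-3.5, 1.9, 7.4]
gripper_width: 0.0004
```

Emit:
{"api": "carry_out", "payload": {
  "commands": [0, 0, 0.4, 0, 1, 0, 0, 0.4, 0, 1, 0, 0, 0.3, 0, -1, 0.45, -0.22, 0, 0, -1, 0, 0, 0, 0, -1, 0, 0, 0, 0, -1, 0, 0, 0, 0, -1, 0, 0, 0, 0, -1]
}}

```text
time_s: 83.15
tcp_pos: [0.5727, -0.229, 0.1071]
eef_rot: [180.0, 0.0, -15.0]
contact_force: [-0.3, -0.0, -0.2]
gripper_width: 0.0431
```

Emit:
{"api": "carry_out", "payload": {
  "commands": [0, 0, 0, 0, -1, 0, 0, 0, 0, -1, 0, 0, 0, 0, -1, 0, 0, 0, 0, -1, 0, 0, 0, 0, -1, 0, 0, 0, 0, -1]
}}

```text
time_s: 83.75
tcp_pos: [0.5732, -0.2291, 0.1074]
eef_rot: [-180.0, 0.0, -15.0]
contact_force: [-0.1, -0.0, -0.6]
gripper_width: 0.0863
```

Emit:
{"api": "carry_out", "payload": {
  "commands": [0, 0, -0.4, 0, -1, 0, 0, -0.5, 0, -1, 0, 0, -0.5, 0, -1, 0, 0, -0.2, 0, -1, 0, 0, 0, 0, -1]
}}

```text
time_s: 84.25
tcp_pos: [0.5724, -0.2291, 0.0423]
eef_rot: [180.0, 0.1, -15.0]
contact_force: [0.9, -1.2, 0.7]
gripper_width: 0.0878
```

Emit:
{"api": "carry_out", "payload": {
  "commands": [0, 0, 0, 0, 1, 0, 0, 0, 0, 1, 0, 0, 0, 0, 1, 0, 0, 0, 0, 1, 0, 0, 0, 0, 1, 0, 0, 0, 0, 1, 0, 0, 0, 0, 1, 0, 0, 0, 0, 1],
  "grip_force": 15
}}

```text
time_s: 85.05
tcp_pos: [0.5735, -0.2286, 0.0435]
eef_rot: [-180.0, -0.0, -15.0]
contact_force: [-0.0, 4.5, 2.9]
gripper_width: 0.0425
```

Turn +24°, release, lift, then touch the collar again to check.

Emit:
{"api": "carry_out", "payload": {
  "commands": [0, 0, 0.0067, 1, 1, 0, 0, 0.0067, 1, 1, 0, 0, 0.0067, 1, 1, 0, 0, 0.0067, 1, 1, 0, 0, 0.0067, 1, 1, 0, 0, 0.0067, 1, 1, 0, 0, 0, 0, 1, 0, 0, 0, 0, 1]
}}

```text
time_s: 85.85
tcp_pos: [0.5734, -0.229, 0.0451]
eef_rot: [180.0, -0.0, 8.9]
contact_force: [0.6, 3.3, 1.5]
gripper_width: 0.0426
```

Emit:
{"api": "carry_out", "payload": {
  "commands": [0, 0, 0, 0, -1, 0, 0, 0, 0, -1, 0, 0, 0, 0, -1, 0, 0, 0, 0, -1, 0, 0, 0, 0, -1, 0, 0, 0, 0, -1, 0, 0, 0.5, 0, -1, 0, 0, 0.5, 0, -1]
}}

```text
time_s: 86.65
tcp_pos: [0.5726, -0.2291, 0.0848]
eef_rot: [-180.0, 0.1, 9.0]
contact_force: [0.7, -0.1, -0.0]
gripper_width: 0.0873
```

Emit:
{"api": "carry_out", "payload": {
  "commands": [0, 0, 0.6, -1, 1, -0.45, 0.22, 0, -1, 1, 0, 0, 0, -1, 1, 0, 0, 0, -1, 1, 0, 0, 0, -1, 1, 0, 0, 0, -1, 1, 0, 0, 0, 0, 1, 0, 0, 0, 0, 1]
}}

```text
time_s: 87.45
tcp_pos: [0.5552, -0.2204, 0.109]
eef_rot: [-180.0, -0.0, -14.9]
contact_force: [0.6, 0.3, 0.2]
gripper_width: 0.0294
```

Emit:
{"api": "carry_out", "payload": {
  "commands": [0, 0, 0, 0, 1, 0, 0, 0, 0, 1, 0, 0, 0, 0, 1, 0, 0, 0, 0, 1, 0, 0, 0, 0, 1, 0, 0, 0, 0, 1]
}}

```text
time_s: 88.05
tcp_pos: [0.5552, -0.2204, 0.109]
eef_rot: [180.0, 0.0, -15.0]
contact_force: [0.1, -1.1, 0.6]
gripper_width: 0.0005
```

Emit:
{"api": "carry_out", "payload": {
  "commands": [0, 0, -0.3, 0, 1, 0, 0, -0.4, 0, 1, 0, 0, -0.3, 0, 1, 0, 0, 0, 0, 1, 0, 0, 0, 0, 1]
}}

```text
time_s: 88.55
tcp_pos: [0.555, -0.2204, 0.0686]
eef_rot: [180.0, 0.1, -15.0]
contact_force: [-0.1, -0.2, 0.1]
gripper_width: 0.0007
```

Emit:
{"api": "carry_out", "payload": {
  "commands": [0, 0, -0.03, 0, 1, 0, 0, 0, 0, 1]
}}

```text
time_s: 88.75
tcp_pos: [0.5553, -0.2203, 0.0681]
eef_rot: [-180.0, -0.0, -15.0]
contact_force: [1.0, 0.1, -0.0]
gripper_width: 0.001
```

Emit:
{"api": "carry_out", "payload": {
  "commands": [0, 0, -0.02, 0, 1, 0, 0, 0, 0, 1]
}}

```text
time_s: 88.95
tcp_pos: [0.5552, -0.2203, 0.0671]
eef_rot: [-180.0, -0.0, -15.0]
contact_force: [1.0, 0.4, -0.5]
gripper_width: 0.0006
```

Emit:
{"api": "carry_out", "payload": {
  "commands": [0, 0, -0.02, 0, 1, 0, 0, 0, 0, 1]
}}

```text
time_s: 89.15
tcp_pos: [0.5552, -0.2204, 0.0662]
eef_rot: [180.0, -0.0, -15.0]
contact_force: [-0.1, -0.3, -0.0]
gripper_width: 0.0008
```

Emit:
{"api": "carry_out", "payload": {
  "commands": [0, 0, 0.5, 0, 1, 0, 0, 0.8, 0, 1, 0, 0, 0.9, 0, 1, 0, 0, 0.9, 0, 1, -0.75, -0.75, 0, 0, 1, -0.75, -0.75, 0, 0, 1, -0.75, -0.75, 0, 0, 1, -0.75, -0.75, 0, 0, 1]
}}

```text
time_s: 89.95
tcp_pos: [0.434, -0.3411, 0.1905]
eef_rot: [180.0, -0.0, -14.9]
contact_force: [0.0, -0.5, -0.6]
gripper_width: 0.0002
```

Emit:
{"api": "carry_out", "payload": {
  "commands": [-0.75, -0.75, 0, 0, 1, -0.75, -0.75, 0, 0, 1, -0.75, -0.75, 0, 0, 1, -0.75, -0.75, 0, 0, 1, -0.75, -0.75, 0, 0, 1, -0.75, -0.75, 0, 0, 1, -0.75, -0.75, 0, 0, 1, 0, 0, 0, 0, 1]
}}

```text
time_s: 90.75
tcp_pos: [0.2218, -0.5528, 0.1898]
eef_rot: [180.0, 0.1, -15.2]
contact_force: [-0.2, -0.4, 0.1]
gripper_width: 0.0004
```

Run:
```python
from plant import cams
from h import *
a=cams.capture("scene")["frame"][:,:,::-1]; b=cams.capture("top")["frame"][:,:,::-1]
r=lambda i,w,h:cv2.resize(i,(w,h),interpolation=cv2.INTER_CUBIC)
o=np.hstack([r(b[160:275,230:420],496,300),r(a[140:200,348:396],240,300)])
o2=np.hstack([r(a[180:290,220:400],491,300),r(a[130:290,170:440],245,300)])
cv2.imwrite("pics/z1.png",np.vstack([o,o2]))
S={"L":(.5928,.2102,6.83),"M":(.5821,.0792,-4.47),"R":(.5753,-.0992,-4.9)}
for k,(x,y,t) in S.items():
    q=(x,y,np.radians(t)); print(k,"expected end corners in panel",((proj("top",place(q,[(-.06,.022,.032),(-.06,-.022,.032)]))-[230,160]+.4)*2.61).round().tolist())
```

```text
L expected end corners in panel [[38.0, 170.0], [78.0, 167.0]]
M expected end corners in panel [[146.0, 179.0], [186.0, 183.0]]
R expected end corners in panel [[309.0, 189.0], [349.0, 193.0]]
```

View pics/z1.png

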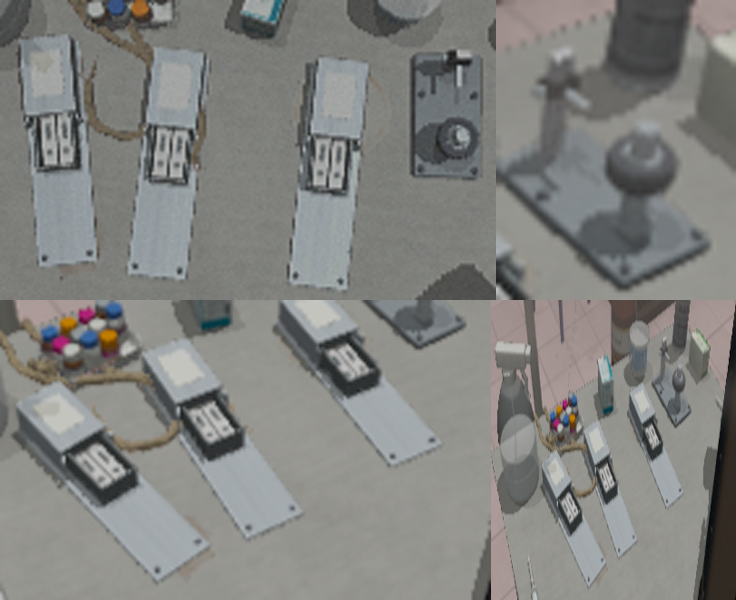

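```bash
python3 -c "
from plant import r,telemetry
print(telemetry.get_state()['time_s'], r.close_job())"
```

```text
the job is handed in; nothing more can be done
90.85 None
```

I turned all three trays end for end and pushed each one back into its own sleeve with the tests sticking out. I then turned the collar up about 200° and handed the job in at 90.85 s. It reports no verdict.

**Trays:** Each tray stopped hard against the back stop, at about 9–20 N. In the last pictures every tray is in its sleeve, tests outward. The outer ends match the fully home position to about 1 mm by touch, and look the same by eye.

**Collar:** Touching the pointer and then the collar gave a gap of about 1.3 mm, so I turned it 24° more (1.6 mm). My last check of the collar stopped before contact: I came down to the expected level and felt nothing, so the collar is no more than about 0.2 mm above the pointer. The tool's rise while turning and the last picture both put it within about 1 mm of the pointer.

**What disagreed:**
- **Reported height:** the tool's reported z was about 27 mm too low. My first grip therefore missed the collar and closed on the rod. I found the offset by touching down on a landing plate and allowed for it after that.
- **Camera height:** the picture first put the collar 3.5 mm below the pointer, against 1.3 mm by touch. I went mostly by touch.

I saw no bystander moved in the last pictures, but I didn't measure their positions. The syringes and the right-hand edge of the trolley were only partly in view.

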